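# Open the iodine pot and change over the TLC plates

## Robot

A 6-joint arm with a two-finger parallel gripper is mounted at the origin on the work surface. World frame = base frame: x ahead of the robot, y to its left, z up, the work surface at z = 0. Lengths are in m, angles in rad, forces in N, time in s.
With the tool pointing down it reaches from about 0.3 to 0.875 m from the base axis. Payload 6.4 kg.
Tool frame: the origin (TCP) lies at the very end of the fingers, on their centre line; the grasp point (between the pads) lies 19 mm behind it (ctrl.hold_point_z is the distance from the TCP to the grasp point, in m); y points along the fingers, x is the direction in which the jaws open and shut, and the axes are right-handed (so a half turn about y gives the same grasp; the last joint's range is limited). The gripper opens to 85 mm and grips with 20 to 120 N. Pads are 22 mm wide; open, the fingers measure 114 mm over their backs; the gripper's body (76 mm by 85 mm) begins 54 mm behind the grasp point. The pads swing forward as they close: fully open they stand 13 mm farther back than shut.
Start: joints at [-1.372, 0.181, 1.607, -0, 1.354, -0.206], TCP at [0.226, -0.529, 0.231] pointing down, gripper open.
Joint ranges: [-2.99, 2.99], [-0.89, 2.07], [0.3, 2.58], [-1.14, 4.28], [0, 2.63], [-3.12, 3.12]. Speed limits (rad/s): [2.57, 2.57, 3.01, 3.14, 3.14, 3.14].

## Interface

Orientations are given as a unit quaternion [w, x, y, z].
In Python, from bench import ctrl, imaging gives the robot as it stands.
- The arm moves only by the shell command python3 -m jog 'ROWS'. ROWS is JSON, a list of rows, each a list of 3 entries, a list of its own where there are three numbers: the shift along the tool's x, y, z in cm, then the turn, a rotation vector about the tool's x, y, z in rad, then the finger opening in cm, from 0 to 8.54. A call has 1 to 12 rows; each row shifts and turns the pose as measured when the row begins, along the tool's axes as they then stand; what a row does not reach is not made up. A row lasts 1/12 s, in which the tool goes at most 41.7 mm and 7.16 degrees, less where a joint would pass 70% of its speed; a pose out of reach is approached as far as the arm can. A call is refused whole if a number of a shift passes 4.17 or a number of a turn 0.125, either way. A call with a gripper value outside its range is refused whole. The fingers move at their own pace and stop on an object; the grip force is fixed at half the most. Time passes only in rows, so rows that do not move let the fingers close. It gives the time, the measured TCP pose, the force and the opening at its end, in the units of the state.
- ctrl.get_obs(): the state, without advancing time (a new reading comes with each control period).
- imaging.camera(name): name is "scene" or "top" or "wrist"; returns a dict with "frame" (480x640x3 uint8, red, green, blue), "depth" (480x640 float32, m along the optical axis (not along the pixel's ray), 0 where there is no reading), "K" (3x3 intrinsics, pixels), "R" (3x3) and "t" (3): a world point X has camera coordinates R X + t. Camera axes: x right, y down, z forward; pixel columns grow to the right and rows downward; lengths in m; the calibration is good to about 2 mm. A picture is of the moment at which its call begins.
- ctrl.hand_in(): hands the job in, once; it reports no verdict.
The state is a dict: "time_s": time; "q": joint angles; "dq": joint speeds; "joint_efforts": joint torques, N m; "eef_pos": TCP position; "eef_rot": TCP orientation; "wrist_force": force on the tool from outside, world axes, zero at the start; "torque": the same for the moment, N m; "opening": opening from 0.0 (shut) to 1.0 (fully open).
Only numpy, scipy, OpenCV 4.12 (cv2) and the standard library are available. Lean on these libraries where they do the work, as an engineer would, in place of code of your own. Each camera call takes 0.05 s, during which the arm holds its last target. There are 200 camera calls.

## Task

Change over the iodine staining station. First press down and turn the red child-resistant cap to unlock it, lift it off the amber pot and set it flat, open side down, in the steel dish. Then pull the finished orange-framed plates out of the rack and lay them flat on the green mat, and slide every blue-framed plate into a slot of its own (any slots), coated face up and fully home; leave the other things on the bench where they are.

Things in the scene. Friction and masses are not known exactly. Their poses are not given: they have to be found in the camera images.
- station: fixed grey station: base 20 mm thick (x -45 to 85, y -183 to 272 mm) with a rack of 4 slots and, at its +y end, the amber iodine pot. Origin under the rack's middle at bench level, x = 0 at the front edge of its clear roof (z 32 to 37 mm); +x points into the slots, +y to the pot. At x < 0 it is an open sill level with the slot floors. A plate fully home has its origin at x = 20, z = 20 mm
- cap: red round press-and-turn cap, 62 mm across (12 flats), 40 mm high, 0.06 kg, open below; a white bar on top marks its x axis; origin at the centre of its lower rim, z up. At the start locked on the pot: rim 55, top 95 mm above the bench, x axis within 12 degrees of the station's. Grip the upper 30 mm of its sides. Two inner lugs sit notched under lugs of the neck, pushed up by a spring
- pot_top (a point): centre of the iodine pot's mouth, 82 mm above the bench; its neck is 35 mm across (49 over the lugs), its shoulder 86 mm across at 45 mm height. To unlock: press the cap down 6 to 8 mm, keep it pressed, turn it anticlockwise seen from above by 60 to 110 degrees (tooth and lugs are cleared after about 50), lift 35 mm. Unpressed, or clockwise, it meets a hard stop
- spring_ring (a joint): height of the white spring ring in the pot's mouth that pushes the cap up (m): 0 with the cap locked, -0.008 with it pressed fully down, +0.003 with the cap off. Pressing takes about 8 N to start and 14 N at 8 mm, where it bottoms; a press of 5 mm must be held to pass the ratchet tooth. The cap may lag the hand by 1 to 3 mm, so go by this value (below -0.006)
- dish: fixed square steel dish for the cap, 120 x 120 mm outside, walls 4 mm thick and 14 mm high, floor about 4 mm thick; origin at the centre of its underside on the bench
- plate1: flat TLC plate carrier, blue frame with white coated face, a slab 120 x 48 x 8 mm (x along its length, y across, z thickness), 0.07 kg, lying flat, coated face up, on the bench at the start; origin at the centre of its underside; its two ends are alike. None at the start if absent from this run
- plate2: flat TLC plate carrier, blue frame with white coated face, a slab 120 x 48 x 8 mm (x along its length, y across, z thickness), 0.07 kg, lying flat, coated face up, on the bench at the start; origin at the centre of its underside; its two ends are alike. None at the start if absent from this run
- plate3: flat TLC plate carrier, blue frame with white coated face, a slab 120 x 48 x 8 mm (x along its length, y across, z thickness), 0.07 kg, lying flat, coated face up, on the bench at the start; origin at the centre of its underside; its two ends are alike. None at the start if absent from this run
- plate4: flat TLC plate carrier, blue frame with white coated face, a slab 120 x 48 x 8 mm (x along its length, y across, z thickness), 0.07 kg, lying flat, coated face up, on the bench at the start; origin at the centre of its underside; its two ends are alike. None at the start if absent from this run
- stained1: finished plate carrier, orange frame with brown face, same size and form as the blue ones (120 x 48 x 8 mm, origin at the centre of its underside), at the start fully home in slot 1, 40 mm of it sticking out. None at the start if absent from this run
- stained2: finished plate carrier, orange frame with brown face, same size and form as the blue ones (120 x 48 x 8 mm, origin at the centre of its underside), at the start fully home in slot 2, 40 mm of it sticking out. None at the start if absent from this run
- stained3: finished plate carrier, orange frame with brown face, same size and form as the blue ones (120 x 48 x 8 mm, origin at the centre of its underside), at the start fully home in slot 3, 40 mm of it sticking out. None at the start if absent from this run
- stained4: finished plate carrier, orange frame with brown face, same size and form as the blue ones (120 x 48 x 8 mm, origin at the centre of its underside), at the start fully home in slot 4, 40 mm of it sticking out. None at the start if absent from this run
- mat: fixed flat green drying mat on the bench, 180 (x) x 220 (y) mm, 2 mm thick; room for two plates side by side, long sides along its x; origin at the centre of its underside
- slot1 (a point): mouth of slot 1 on the station: middle of the slot floor (20 mm above the bench), in line with the roof's front edge; axes as the station's. Slot 52 mm wide, 12 mm high, 80 mm deep to its end stop; a plate that is home sticks out 40 mm. The 28 mm walls beside it end in round noses that reach 14 mm in front of the roof and guide the plate in
- slot2 (a point): mouth of slot 2 on the station: middle of the slot floor (20 mm above the bench), in line with the roof's front edge; axes as the station's. Slot 52 mm wide, 12 mm high, 80 mm deep to its end stop; a plate that is home sticks out 40 mm. The 28 mm walls beside it end in round noses that reach 14 mm in front of the roof and guide the plate in
- slot3 (a point): mouth of slot 3 on the station: middle of the slot floor (20 mm above the bench), in line with the roof's front edge; axes as the station's. Slot 52 mm wide, 12 mm high, 80 mm deep to its end stop; a plate that is home sticks out 40 mm. The 28 mm walls beside it end in round noses that reach 14 mm in front of the roof and guide the plate in
- slot4 (a point): mouth of slot 4 on the station: middle of the slot floor (20 mm above the bench), in line with the roof's front edge; axes as the station's. Slot 52 mm wide, 12 mm high, 80 mm deep to its end stop; a plate that is home sticks out 40 mm. The 28 mm walls beside it end in round noses that reach 14 mm in front of the roof and guide the plate in
- jar: bystander to leave alone: amber jar, 48 mm across, 75 mm tall; origin at the bench
- beaker: bystander to leave alone: glass beaker, 54 mm across, 65 mm tall; origin at the bench
- flask: bystander to leave alone: round flask with red stopper on a cork ring, 68 mm across, 114 mm tall; origin at the bench
- boss: bystander to leave alone: steel boss clamp with black knob, 110 x 30 x 26 mm; origin at the bench
- vials: bystander to leave alone: orange vial block, 100 x 60 mm, 61 mm tall; origin at the bench
There are look-alikes about, which are no part of the job. Leave any black or pink look-alike of the plate1 alone.

How it is judged:
On the way, in this order (a step that is already met when the one before it is completed fails the run):
1. the cap is turned out of its lock on the pot, by 35 degrees or more, while all plates are still where they began (angle between the x axis of cap and the x axis of station, either way round above 0.6 rad and z of cap in the frame of pot_top below 0 m and horizontal distance between cap and pot_top below 0.01 m and height (world z) of each of plate1, plate2, plate3, plate4 below 0.015 m and x of each of stained1, stained2, stained3, stained4 in the frame of station above 0 m), for 0.05 s.
2. the cap lies upright in the steel dish (x of cap in the frame of dish between -0.032 and 0.032 m and y of cap in the frame of dish between -0.032 and 0.032 m and height (world z) of cap below 0.01 m and angle between cap's own z axis and vertical below 0.15 rad and linear speed of cap below 0.02 m/s), for 0.2 s.
3. the finished plates lie on the mat and every blue plate is fully home in a slot (x of stained1 in the frame of mat between -0.045 and 0.045 m and y of stained1 in the frame of mat between -0.095 and 0.095 m and height (world z) of each of stained1, stained2, stained3, stained4 below 0.007 m and angle between each of stained1, stained2, stained3, stained4's own z axis and vertical below 0.08 rad and linear speed of each of stained1, stained2, stained3, stained4, plate1, plate2, plate3, plate4 below 0.02 m/s and x of stained2 in the frame of mat between -0.045 and 0.045 m and y of stained2 in the frame of mat between -0.095 and 0.095 m and x of stained3 in the frame of mat between -0.045 and 0.045 m and y of stained3 in the frame of mat between -0.095 and 0.095 m and x of stained4 in the frame of mat between -0.045 and 0.045 m and y of stained4 in the frame of mat between -0.095 and 0.095 m and x of plate1 in the frame of station between 0.016 and 0.026 m and z of plate1 in the frame of station between 0.017 and 0.026 m and y of plate1 in the frame of station between -0.13 and 0.13 m and angle between the x axis of each of plate1, plate2, plate3, plate4 and the x axis of station, either way round below 0.12 rad and x of plate2 in the frame of station between 0.016 and 0.026 m and z of plate2 in the frame of station between 0.017 and 0.026 m and y of plate2 in the frame of station between -0.13 and 0.13 m and x of plate3 in the frame of station between 0.016 and 0.026 m and z of plate3 in the frame of station between 0.017 and 0.026 m and y of plate3 in the frame of station between -0.13 and 0.13 m and x of plate4 in the frame of station between 0.016 and 0.026 m and z of plate4 in the frame of station between 0.017 and 0.026 m and y of plate4 in the frame of station between -0.13 and 0.13 m), for 0.2 s.
At the end, for the whole second after the job is handed in: The cap stands flat in the dish (centre within 32 mm of its middle along each side), orange plates lie flat on the mat (centre within 45 mm of its middle along x, 95 mm along y), blue plates lie face up in slots within 4 mm of the end stop, in line to 0.12 rad; all at rest (all of step 2 and all of step 3 and angle between each of plate1, plate2, plate3, plate4's own z axis and vertical below 0.12 rad); the robot touches nothing.
It fails at once if a bystander (jar, beaker, flask, boss clamp or vial block) is moved by more than 40 mm or knocked over (distance of any of jar, beaker, flask, boss, vials from where it was at the start of the episode above 0.04 m or angle between any of jar, beaker, flask, boss, vials's own z axis and vertical above 0.6 rad).
Of plate1, plate2, plate3, plate4 only 3 to 4 are there at a start; the rules pass over those that are not, and their reading is None.
Of stained1, stained2, stained3, stained4 only 1 to 2 are there at a start; the rules pass over those that are not, and their reading is None.
At some moment in a run one of plate1, plate2, plate3, plate4 may be knocked a few centimetres aside while the robot is not near it.
Once in a run the grip may slacken for a moment while it holds something.
It also fails if it takes over 210 s, if anything falls off the work surface, if the arm or the gripper's body presses on something with over 40 N, if the wrist force passes 120 N, or if a joint passes its speed limit or range.

## Working session

There is one attempt and no reset: what is moved stays moved. The work goes in short steps, Python scripts to look and compute and a shell command to move; the robot and the scene stay as the last step left them, time stands still between calls to the robot, and variables do not carry over. Pictures are saved under pics/ and viewed, about 12 in all and at most 16, crops included, and the job is handed in when it is done.

```bash
mkdir -p pics; ls; cat > h.py <<'E'
import numpy as np, cv2
from bench import ctrl, imaging
from scipy.spatial.transform import Rotation as Ro
def cam(n): 
    c=imaging.camera(n); c['w']=n; return c
def save(c,f,crop=None):
    im=c['frame'][:,:,::-1]
    if crop: x0,y0,x1,y1=crop; im=cv2.resize(im[y0:y1,x0:x1],None,fx=min(800/(x1-x0),600/(y1-y0)),fy=min(800/(x1-x0),600/(y1-y0)))
    cv2.imwrite('pics/'+f,im)
def ray(c,u,v,z):
    R,t,K=map(np.array,(c['R'],c['t'],c['K'])); o=-R.T@t; d=R.T@np.linalg.solve(K,[u,v,1.]); return o+d*(z-o[2])/d[2]
def cloud(c):
    R,t,K=map(np.array,(c['R'],c['t'],c['K'])); v,u=np.mgrid[:480,:640]; d=c['depth']
    P=np.stack([(u-K[0,2])/K[0,0]*d,(v-K[1,2])/K[1,1]*d,d],-1); return (P-t)@R
def tool():
    o=ctrl.get_obs(); q=o['eef_rot']; return np.array(o['eef_pos']),Ro.from_quat([q[1],q[2],q[3],q[0]]),o
def togo(p,yaw=None):
    "shift (cm) in tool axes from now to world p (tcp, tool down), and turn about tool z to make tool-x yaw"
    e,r,o=tool(); print('tcp',e.round(4),'R',r.as_matrix().round(3).tolist(),'op',round(o['opening'],3),'F',np.round(o['wrist_force'],1),'t',round(o['time_s'],2),'q6',round(o['q'][5],2))
    s=r.inv().apply(np.array(p)-e)*100; print('shift cm',s.round(2))
    if yaw is not None:
        T=np.column_stack([[np.cos(yaw),np.sin(yaw),0],[np.sin(yaw),-np.cos(yaw),0],[0,0,-1]])
        print('turn',(r.inv()*Ro.from_matrix(T)).as_rotvec().round(3))
E
python3 - <<'E'
from h import *
for n in('scene','top'):
    c=cam(n); save(c,n+'0.png'); print(n,np.array(c['K']).tolist(),(-np.array(c['R']).T@c['t']).round(3),np.array(c['R']).round(2).tolist())
    P=cloud(c); print((c['depth']>0).mean())
    np.save('/tmp/'+n,P)
togo([.5,0,.2],0)
E
```

```text
pics
scene [[519.2915546504094, 0.0, 320.18806944285035], [0.0, 519.2915546504094, 243.48309993627848], [0.0, 0.0, 1.0]] [1.059 0.14  1.015] [[-0.15, 0.99, 0.0], [0.83, 0.13, -0.55], [-0.54, -0.08, -0.84]]
0.9959635416666667
top [[461.60010617431004, 0.0, 318.7368884741441], [0.0, 461.60010617431004, 240.84379866903214], [0.0, 0.0, 1.0]] [0.304 0.049 1.171] [[0.01, -1.0, 0.0], [-0.99, -0.01, -0.13], [0.13, -0.0, -0.99]]
0.9960481770833334
tcp [ 0.2264 -0.528   0.2305] R [[0.394, -0.0, 0.919], [-0.919, 0.002, 0.394], [-0.002, -1.0, 0.0]] op 0.999 F [ 1.5 -0.7  0.3] t 0.1 q6 -0.21
shift cm [-37.76   3.12  45.95]
turn [-1.375 -0.905 -0.907]
```

```bash
python3 - <<'E'
s=open('h.py').read()
s=s.replace("T=np.column_stack([[np.cos(yaw),np.sin(yaw),0],[np.sin(yaw),-np.cos(yaw),0],[0,0,-1]])","T=np.column_stack([[np.cos(yaw),np.sin(yaw),0],[0,0,-1],[-np.sin(yaw),np.cos(yaw),0]])").replace("about tool z","about tool y (y is down along fingers)")
open('h.py','w').write(s)
E
```

```text
(no output)
```

View pics/top0.png

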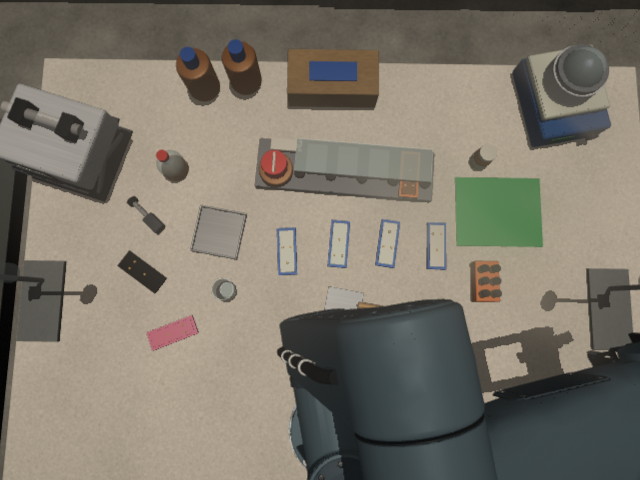

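View pics/scene0.png

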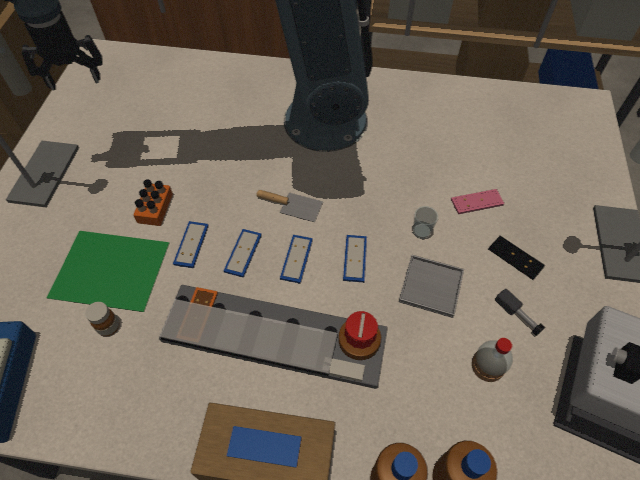

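```bash
cat > m.py <<'E'
from h import *
def rects(c,mask,z,amin=60,box=None):
    out=[]
    n,_=cv2.findContours(mask.astype(np.uint8),cv2.RETR_EXTERNAL,cv2.CHAIN_APPROX_NONE)
    for k in n:
        if cv2.contourArea(k)<amin: continue
        w=np.array([ray(c,u,v,z)[:2] for u,v in k[:,0]],np.float32)
        (x,y),(a,b),_=r=cv2.minAreaRect(w*1000); p=cv2.boxPoints(r)
        e=p[1]-p[0] if np.linalg.norm(p[1]-p[0])>np.linalg.norm(p[2]-p[1]) else p[2]-p[1]
        out.append((round(x/1000,4),round(y/1000,4),round(max(a,b)),round(min(a,b)),round(np.degrees(np.arctan2(e[1],e[0]))%180,1)))
    return [o for o in out if .15<o[0]<.95 and -.6<o[1]<.6]
def hsv(c): return np.moveaxis(cv2.cvtColor(c['frame'],cv2.COLOR_RGB2HSV).astype(int),-1,0)
blue=lambda h,s,v:(h>100)&(h<125)&(s>110)&(v>60)
green=lambda h,s,v:(h>45)&(h<80)&(s>100)
red=lambda h,s,v:((h<6)|(h>174))&(s>150)&(v>90)
orange=lambda h,s,v:(h>5)&(h<16)&(s>150)&(v>110)
E
python3 - <<'E'
from m import *
for n in('top','scene'):
    c=cam(n); H=hsv(c); P=cloud(c)
    print(n); 
    for k,f,z in(('blue',blue,.008),('green',green,.002),('red',red,.095),('orange',orange,.028)): print(k,rects(c,f(*H),z))
    m=(P[...,2]>.013)&(P[...,2]<.05)&(P[...,0]>.45)&(P[...,0]<.85)&(abs(P[...,1])<.35)
    m=cv2.morphologyEx(m.astype(np.uint8),cv2.MORPH_OPEN,np.ones((3,3)))
    print('base',rects(c,m,.02,1500))
    m=(P[...,2]>.085)&(P[...,2]<.11)&(P[...,0]>.45)&(P[...,0]<.85)&(abs(P[...,1])<.35)
    print('captop',rects(c,m,.095), P[m].mean(0))
    q=P[m&(H[1]<80)&(H[2]>130)]; print('bar',q.mean(0),np.degrees(np.arctan2(*(np.linalg.svd((q-q.mean(0))[:,:2])[2][0][::-1]))))
    m=(P[...,2]>.009)&(P[...,2]<.02)&(P[...,0]>.4)&(P[...,0]<.65)&(P[...,1]>.2)&(P[...,1]<.4)
    print('dish',rects(c,m,.014,30))
E
```

```text
top
blue [(0.7702, -0.5651, 65, 43, np.float32(101.4)), (0.9214, 0.0167, 123, 48, np.float32(90.9))]
green []
red [(0.6392, 0.1613, 58, 55, np.float32(90.8)), (0.6537, 0.4305, 23, 22, np.float32(3.3))]
orange []
base [(0.6511, -0.015, 454, 139, np.float32(86.0))]
captop [(0.638, 0.1601, 62, 60, np.float32(0.8))] [0.67256841 0.17261152 0.09541275]
bar [0.63843574 0.16072759 0.09704921] 178.5100034066746
dish [(0.4855, 0.2551, 136, 60, np.float32(18.0)), (0.4827, 0.3128, 120, 104, np.float32(170.4))]
scene
blue [(0.8586, 0.2708, 42, 40, np.float32(4.0)), (0.8347, 0.402, 42, 40, np.float32(137.9)), (0.866, 0.0111, 129, 54, np.float32(90.1)), (0.7314, -0.5589, 64, 45, np.float32(13.3)), (0.4339, 0.131, 119, 46, np.float32(3.3)), (0.4553, 0.0, 119, 47, np.float32(175.8)), (0.4593, -0.1246, 122, 47, np.float32(172.1)), (0.4546, -0.2485, 122, 48, np.float32(178.6))]
green [(0.5446, -0.4117, 218, 180, np.float32(90.0))]
red [(0.6374, 0.4311, 26, 25, np.float32(155.2)), (0.6403, 0.162, 62, 61, np.float32(56.0))]
orange [(0.8554, 0.3544, 27, 21, np.float32(15.4)), (0.8764, 0.2334, 35, 19, np.float32(178.2)), (0.5923, -0.1752, 47, 37, np.float32(85.8)), (0.3598, -0.3679, 99, 58, np.float32(0.3))]
base [(0.6482, -0.0133, 453, 133, np.float32(85.8))]
captop [(0.6413, 0.1619, 66, 61, np.float32(176.5))] [0.64266615 0.16269389 0.0952923 ]
bar [0.63932008 0.16198564 0.09681876] -2.0613301035802514
dish [(0.4821, 0.3064, 124, 120, np.float32(170.0))]
```

```bash
python3 -m jog '[[[0,0,0],[0,-0.1165,0],8.5],[[0,0,0],[0,-0.1165,0],8.5],[[0,0,0],[0,-0.1165,0],8.5],[[0,0,0],[0,-0.1165,0],8.5],[[0,0,0],[0,-0.1165,0],8.5],[[0,0,0],[0,-0.1165,0],8.5],[[0,0,0],[0,-0.1165,0],8.5],[[0,0,0],[0,-0.1165,0],8.5],[[0,0,0],[0,-0.1165,0],8.5],[[0,0,0],[0,-0.1165,0],8.5]]'
python3 -m jog '[[[2,0,3.4],[0,0,0],8.5],[[2,0,3.4],[0,0,0],8.5],[[2,0,3.4],[0,0,0],8.5],[[2,0,3.4],[0,0,0],8.5],[[2,0,3.4],[0,0,0],8.5],[[2,0,3.4],[0,0,0],8.5],[[2,0,3.4],[0,0,0],8.5],[[2,0,3.4],[0,0,0],8.5],[[2,0,3.4],[0,0,0],8.5],[[2,0,3.4],[0,0,0],8.5]]'
python3 - <<'E'
from h import *
togo([.6395,.1617,.2],0); print(tool()[2].keys())
E
```

```text
time_s: 1.03
eef_pos: [0.226, -0.5264, 0.2278]
eef_rot: [0.709, -0.705, -0.018, 0.019]
wrist_force: [-0.1, 0.1, -0.0]
opening: 0.993
time_s: 1.87
eef_pos: [0.408, -0.1672, 0.2272]
eef_rot: [0.709, -0.705, -0.016, 0.017]
wrist_force: [1.2, -0.9, -1.4]
opening: 0.997
tcp [ 0.408  -0.1672  0.2272] R [[0.999, -0.002, -0.046], [0.046, 0.006, 0.999], [-0.001, -1.0, 0.006]] op 0.997 F [ 1.2 -0.9 -1.4] t 1.87 q6 -0.71
shift cm [24.65  2.87 31.77]
turn [-0.006  0.046 -0.002]
dict_keys(['time_s', 'q', 'dq', 'joint_efforts', 'eef_pos', 'eef_rot', 'wrist_force', 'torque', 'opening'])
```

```bash
python3 -m jog '[[[2.5,0,3.2],[0,0,0],8.5],[[2.5,0,3.2],[0,0,0],8.5],[[2.5,0,3.2],[0,0,0],8.5],[[2.5,0,3.2],[0,0,0],8.5],[[2.5,0,3.2],[0,0,0],8.5],[[2.5,0,3.2],[0,0,0],8.5],[[2.5,0,3.2],[0,0,0],8.5],[[2.5,0,3.2],[0,0,0],8.5],[[2.5,0,3.2],[0,0.02,0],8.5],[[2,1,2.8],[0,0.03,0],8.5],[[0,0,0],[0,0.03,0],8.5]]'
python3 - <<'E'
from m import *
togo([.6395,.1617,.13],np.radians(-2))
c=cam('wrist'); save(c,'w1.png'); P=cloud(c); H=hsv(c)
m=(P[...,2]>.088)&(P[...,2]<.1)&red(*H)
print(rects(c,red(*H)&(P[...,2]>.088)&(P[...,2]<.1),.095),P[m].mean(0),(-np.array(c['R']).T@c['t']).round(3))
E
```

```text
time_s: 2.78
eef_pos: [0.6417, 0.1792, 0.2169]
eef_rot: [0.709, -0.705, 0.01, -0.011]
wrist_force: [-1.7, -1.1, -1.1]
opening: 0.995
tcp [0.6417 0.1792 0.2169] R [[1.0, 0.001, 0.029], [-0.029, 0.006, 1.0], [0.001, -1.0, 0.006]] op 0.995 F [-1.7 -1.1 -1.1] t 2.78 q6 0.12
shift cm [-0.17  8.68 -1.81]
turn [-0.006  0.006  0.   ]
[(0.6544, 0.1495, 54, 21, np.float32(56.6))] [0.65922441 0.15238048 0.09525088] [0.645 0.263 0.36 ]
```

View pics/w1.png

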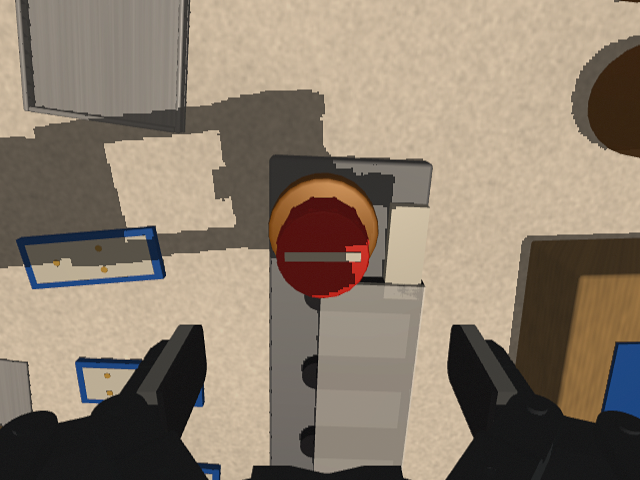

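```bash
python3 - <<'E'
from m import *
c=cam('wrist'); P=cloud(c)
m=(P[...,2]>.088)&(P[...,2]<.102); m[330:]=0
print(rects(c,m,.095),P[m].mean(0))
E
python3 -m jog '[[[-0.2,2,-1],[0,0,0],8.5],[[0,2,-0.9],[0,0,0],8.5],[[0,2,0],[0,0,0],8.5],[[0,1,0],[0,0,0],8.5],[[0,0,0],[0,0,0],8.5]]'
python3 -c "
from h import *
togo([.6395,.1617,.055],np.radians(-2))"
```

```text
[(0.639, 0.1628, 63, 61, np.float32(88.3))] [0.63897462 0.16386396 0.09538597]
time_s: 3.3
eef_pos: [0.6387, 0.1527, 0.1502]
eef_rot: [0.708, -0.706, 0.007, -0.012]
wrist_force: [-0.6, -0.1, 0.4]
opening: 0.995
tcp [0.6387 0.1527 0.1502] R [[1.0, 0.007, 0.027], [-0.027, 0.003, 1.0], [0.007, -1.0, 0.003]] op 0.995 F [-0.6 -0.1  0.4] t 3.3 q6 0.08
shift cm [-0.01  9.53  0.87]
turn [-0.003  0.008  0.007]
```

```bash
python3 -m jog '[[[0,1.5,0.5],[0,0,0],8.5],[[0,1.5,0.5],[0,0,0],8.5],[[0,1.5,0],[0,0,0],8.5],[[0,1.5,0],[0,0,0],8.5],[[0,1.5,0],[0,0,0],8.5],[[0,1,0],[0,0,0],8.5],[[0,0,0],[0,0,0],8.5]]'
python3 -c "
from h import *
togo([.639,.1625,.06],np.radians(-2))"
```

```text
time_s: 3.88
eef_pos: [0.6432, 0.1613, 0.0686]
eef_rot: [0.708, -0.706, 0.004, -0.016]
wrist_force: [0.1, 0.6, 0.5]
opening: 0.997
tcp [0.6432 0.1613 0.0686] R [[0.999, 0.017, 0.027], [-0.027, 0.003, 1.0], [0.016, -1.0, 0.003]] op 0.997 F [0.1 0.6 0.5] t 3.88 q6 0.09
shift cm [-0.44  0.85  0.11]
turn [-0.003  0.008  0.016]
```

```bash
python3 -m jog '[[[-0.4,0.8,0.1],[0,0,0.016],8.5],[[0,0,0],[0,0,0],8.5],[[0,0,0],[0,0,0],5],[[0,0,0],[0,0,0],5],[[0,0,0],[0,0,0],5],[[0,0,0],[0,0,0],5],[[0,0,0],[0,0,0],5],[[0,0,0],[0,0,0],5],[[0,0,0],[0,0,0],5]]'
python3 -c "
from h import *
togo([.639,.1625,.06],np.radians(-2))"
```

```text
time_s: 4.63
eef_pos: [0.6386, 0.1627, 0.0625]
eef_rot: [0.708, -0.706, 0.01, -0.009]
wrist_force: [0.3, 0.7, -2.9]
opening: 0.705
tcp [0.6386 0.1627 0.0625] R [[1.0, -0.002, 0.026], [-0.026, 0.003, 1.0], [-0.002, -1.0, 0.003]] op 0.705 F [ 0.3  0.7 -2.9] t 4.63 q6 0.09
shift cm [ 0.04  0.25 -0.02]
turn [-0.003  0.009 -0.002]
```

```bash
python3 -m jog '[[[0,0.4,0],[0,0,0],5],[[0,0.4,0],[0,0,0],5],[[0,0.4,0],[0,0,0],5]]'; python3 -m jog '[[[0,0.3,0],[0,0,0],5],[[0,0.3,0],[0,0,0],5]]'
```

```text
time_s: 4.88
eef_pos: [0.6387, 0.1627, 0.0617]
eef_rot: [0.708, -0.706, 0.01, -0.008]
wrist_force: [-14.3, -2.5, 23.5]
opening: 0.7
time_s: 5.05
eef_pos: [0.6387, 0.1627, 0.0618]
eef_rot: [0.707, -0.707, 0.01, -0.007]
wrist_force: [-9.1, -2.1, 14.0]
opening: 0.705
```

```bash
python3 -m jog '[[[0,0.7,0],[0,0,0],5],[[0,0.7,0],[0,0,0],5]]';python3 -m jog '[[[0,0.8,0],[0,0,0],5],[[0,0.8,0],[0,0,0],5],[[0,0.8,0],[0,0,0],5]]'
python3 -c "
from h import *
togo([.639,.1625,.06],np.radians(-2));c=cam('wrist');P=cloud(c);m=(P[...,2]>.075)&(P[...,2]<.102); m[350:]=0;print(np.median(P[m],0));save(c,'w2.png')"
```

```text
time_s: 5.22
eef_pos: [0.6388, 0.1628, 0.0592]
eef_rot: [-0.707, 0.707, -0.01, 0.007]
wrist_force: [-23.8, -4.6, 41.7]
opening: 0.707
time_s: 5.47
eef_pos: [0.6389, 0.1628, 0.0576]
eef_rot: [-0.706, 0.708, -0.011, 0.005]
wrist_force: [-26.5, -4.1, 50.9]
opening: 0.707
tcp [0.6389 0.1628 0.0576] R [[1.0, -0.008, 0.022], [-0.022, -0.003, 1.0], [-0.008, -1.0, -0.003]] op 0.707 F [-26.5  -4.1  50.9] t 5.47 q6 0.09
shift cm [ 0.01 -0.24 -0.03]
turn [ 0.003  0.013 -0.008]
[0.63979506 0.18313659 0.0897423 ]
```

View pics/w2.png

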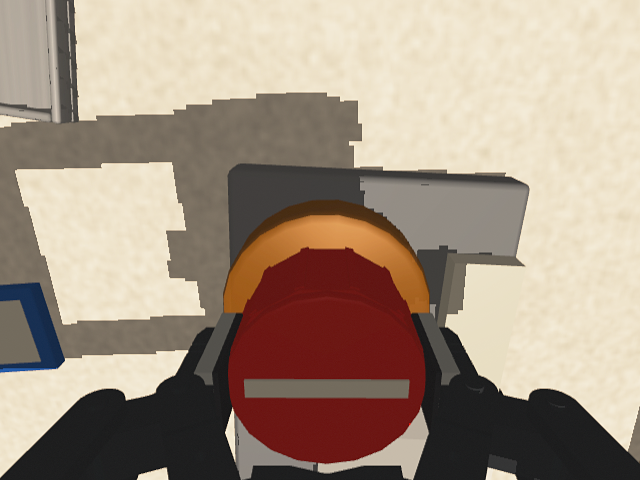

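```bash
python3 -m jog '[[[-0.2,0.4,0],[0,0,-0.008],5],[[-0.2,0.4,0],[0,0,0],5]]';python3 -m jog '[[[-0.2,0.5,0],[0,0,0],5],[[-0.2,0.5,0],[0,0,0],5],[[-0.2,0.5,0],[0,0,0],5]]'
python3 -c "
from h import *
togo([.639,.1625,.055],np.radians(-2));c=cam('wrist');P=cloud(c);print(P[350:385,260:400].reshape(-1,3).mean(0),P[410:450,290:360].reshape(-1,3).mean(0))"
```

```text
time_s: 5.68
eef_pos: [0.6387, 0.1627, 0.0583]
eef_rot: [-0.706, 0.708, -0.004, 0.011]
wrist_force: [-1.6, -1.9, 12.1]
opening: 0.702
time_s: 5.93
eef_pos: [0.6388, 0.1627, 0.0581]
eef_rot: [-0.706, 0.708, -0.0, 0.016]
wrist_force: [-8.0, -1.5, 23.8]
opening: 0.705
tcp [0.6388 0.1627 0.0581] R [[1.0, 0.022, 0.023], [-0.023, -0.004, 1.0], [0.022, -1.0, -0.003]] op 0.705 F [-8.  -1.5 23.8] t 5.93 q6 0.1
shift cm [ 0.01  0.31 -0.02]
turn [0.003 0.012 0.022]
[0.63960511 0.16920453 0.09149041] [0.6375655  0.14582521 0.09149208]
```

```bash
python3 -m jog '[[[0,0.9,0],[0,0,0.022],5],[[0,0.9,0],[0,0,0],5]]';python3 -m jog '[[[-0.1,0.9,0],[0,0,0.005],5],[[-0.1,0.9,0],[0,0,0.005],5],[[-0.1,0.9,0],[0,0,0.005],5]]'
python3 -c "
from h import *
togo([.639,.1625,.055],np.radians(-2));c=cam('wrist');P=cloud(c);print(P[350:385,260:400].reshape(-1,3).mean(0),P[410:450,290:360].reshape(-1,3).mean(0))"
```

```text
time_s: 6.15
eef_pos: [0.6389, 0.1629, 0.0543]
eef_rot: [-0.705, 0.709, -0.008, 0.007]
wrist_force: [-28.5, -5.1, 52.9]
opening: 0.705
time_s: 6.4
eef_pos: [0.6387, 0.1629, 0.0541]
eef_rot: [-0.704, 0.71, -0.012, 0.002]
wrist_force: [-30.0, -4.8, 29.9]
opening: 0.705
tcp [0.6387 0.1629 0.0541] R [[1.0, -0.014, 0.019], [-0.019, -0.008, 1.0], [-0.014, -1.0, -0.008]] op 0.705 F [-30.   -4.8  29.9] t 6.4 q6 0.1
shift cm [ 0.03 -0.09 -0.04]
turn [ 0.008  0.016 -0.014]
[0.64062977 0.16948627 0.08754493] [0.63868248 0.14616601 0.08775439]
```

```bash
python3 -m jog '[[[0,0.6,0],[0,-0.12,-0.014],5],[[0,0.6,0],[0,-0.12,0],5],[[0,0.6,0],[0,-0.12,0],5]]'
python3 -c "
from h import *
togo([.639,.1625,.054],np.radians(-2))"
```

```text
time_s: 6.7
eef_pos: [0.638, 0.1634, 0.0539]
eef_rot: [-0.694, 0.699, 0.121, -0.123]
wrist_force: [-20.2, -10.8, 37.2]
opening: 0.709
tcp [0.638  0.1634 0.0539] R [[0.94, -0.002, -0.34], [0.34, -0.007, 0.94], [-0.005, -1.0, -0.006]] op 0.709 F [-20.2 -10.8  37.2] t 6.7 q6 -0.27
shift cm [ 0.06 -0.01 -0.12]
turn [ 0.007  0.382 -0.003]
```

```bash
python3 -m jog '[[[0,0.6,0],[0,-0.12,0],5],[[0,0.6,0],[0,-0.12,0],5],[[0,0.6,0],[0,-0.12,0],5],[[0,0.6,0],[0,-0.12,0],5]]'
python3 -m jog '[[[0,0.6,0],[0,-0.12,0],5],[[0,0.6,0],[0,-0.12,0],5],[[0,0.6,0],[0,-0.12,0],5],[[0,0.6,0],[0,-0.12,0],5],[[0,0.6,0],[0,-0.12,0],5]]'
python3 -c "
from h import *
togo([.639,.1625,.054],np.radians(-2));c=cam('wrist');P=cloud(c);print(P[350:385,260:400].reshape(-1,3).mean(0),P[410:450,290:360].reshape(-1,3).mean(0));save(c,'w3.png')"
```

```text
time_s: 7.03
eef_pos: [0.6378, 0.1628, 0.0534]
eef_rot: [-0.644, 0.647, 0.286, -0.292]
wrist_force: [-23.6, -9.9, 40.2]
opening: 0.71
time_s: 7.45
eef_pos: [0.6375, 0.1616, 0.0535]
eef_rot: [-0.526, 0.527, 0.468, -0.477]
wrist_force: [-20.4, -7.5, 36.8]
opening: 0.709
tcp [0.6375 0.1616 0.0535] R [[0.108, -0.008, -0.994], [0.994, -0.009, 0.108], [-0.01, -1.0, 0.007]] op 0.709 F [-20.4  -7.5  36.8] t 7.45 q6 -1.39
shift cm [ 0.11 -0.05 -0.13]
turn [ 0.002  1.497 -0.014]
[0.63176348 0.16388071 0.08778146] [0.65481376 0.15988792 0.08746315]
```

View pics/w3.png

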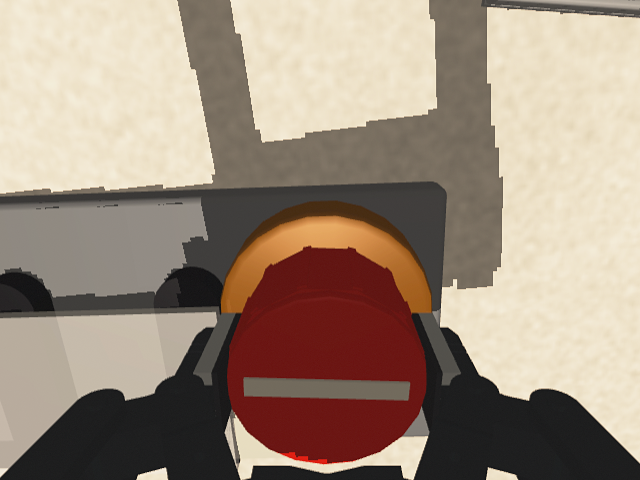

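```bash
python3 -m jog '[[[0,-0.3,0],[0,0,0],5],[[0,-0.5,0],[0,0,0],5],[[0,-0.8,0],[0,0,0],5],[[0,-1,0],[0,0,0],5],[[0,-1.5,0],[0,0,0],5],[[0,-2,0],[0,0,0],5],[[0,-2,0],[0,0,0],5],[[0,-2,0],[0,0,0],5],[[0,-2,0],[0,0,0],5],[[0,0,0],[0,0,0],5]]'
python3 -c "
from h import *
togo([.482,.307,.15],np.radians(83));c=cam('wrist');P=cloud(c);print(P[350:385,260:400].reshape(-1,3).mean(0),P[410:450,290:360].reshape(-1,3).mean(0))"
```

```text
time_s: 8.33
eef_pos: [0.6401, 0.1625, 0.1771]
eef_rot: [-0.524, 0.526, 0.471, -0.477]
wrist_force: [1.8, -0.4, 0.9]
opening: 0.699
tcp [0.6401 0.1625 0.1771] R [[0.102, -0.004, -0.995], [0.995, -0.008, 0.102], [-0.009, -1.0, 0.004]] op 0.699 F [ 1.8 -0.4  0.9] t 8.33 q6 -1.39
shift cm [12.78  2.67 17.19]
turn [-0.003  0.02  -0.009]
[0.63427782 0.16469321 0.21125312] [0.65770211 0.16079248 0.21069341]
```

```bash
python3 -m jog '[[[2.1,0,2.9],[0,0,0],5],[[2.1,0,2.9],[0,0,0],5],[[2.1,0,2.9],[0,0,0],5],[[2.1,0,2.9],[0,0,0],5],[[2.1,0,2.9],[0,0,0],5],[[2.1,0,2.7],[0,0,0],5],[[0,0,0],[0,0,0],5],[[0,0,0],[0,0,0],5]]'
python3 -c "
from h import *
togo([.482,.307,.03],np.radians(83));c=cam('wrist');P=cloud(c);print(P[350:385,260:400].reshape(-1,3).mean(0),P[410:450,290:360].reshape(-1,3).mean(0));save(c,'w4.png')"
```

```text
time_s: 9.05
eef_pos: [0.4729, 0.3082, 0.1683]
eef_rot: [-0.526, 0.527, 0.467, -0.478]
wrist_force: [1.3, -0.1, -0.8]
opening: 0.702
tcp [0.4729 0.3082 0.1683] R [[0.109, -0.011, -0.994], [0.994, -0.011, 0.109], [-0.012, -1.0, 0.01]] op 0.702 F [ 1.3 -0.1 -0.8] t 9.05 q6 -1.09
shift cm [ 0.14 13.82 -1.06]
turn [-0.01   0.013 -0.012]
[0.46743629 0.31051371 0.20225888] [0.49028831 0.30648531 0.2021664 ]
```

View pics/w4.png

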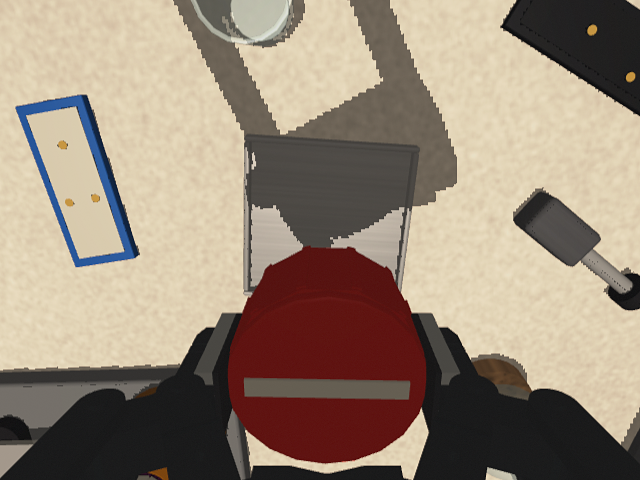

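```bash
python3 -m jog '[[[0.1,2,-0.5],[-0.01,0,-0.012],5],[[0,2,-0.4],[0,0,0],5],[[0,2,0],[0,0,0],5],[[0,2,0],[0,0,0],5],[[0,2,0],[0,0,0],5],[[0,1.5,0],[0,0,0],5],[[0,1,0],[0,0,0],5],[[0,0,0],[0,0,0],5]]'
python3 -c "
from h import *
togo([.482,.307,.011],np.radians(83))"
```

```text
time_s: 9.77
eef_pos: [0.4902, 0.3017, 0.0365]
eef_rot: [-0.528, 0.529, 0.47, -0.468]
wrist_force: [-0.9, -0.4, -1.7]
opening: 0.701
tcp [0.4902 0.3017 0.0365] R [[0.119, 0.003, -0.993], [0.993, 0.001, 0.119], [0.001, -1.0, -0.003]] op 0.701 F [-0.9 -0.4 -1.7] t 9.77 q6 -1.11
shift cm [0.42 2.55 0.89]
turn [0.003 0.003 0.001]
```

```bash
python3 -m jog '[[[0.4,0.7,0.9],[0,0,0],5],[[0,0.7,0],[0,0,0],5],[[0,0.5,0],[0,0,0],5],[[0,0.3,0],[0,0,0],5],[[0,0.3,0],[0,0,0],5]]'
python3 -m jog '[[[0,0.15,0],[0,0,0],5],[[0,0.15,0],[0,0,0],5]]'
python3 -c "
from h import *
togo([.482,.307,.011],np.radians(83))"
```

```text
time_s: 10.18
eef_pos: [0.484, 0.3069, 0.0116]
eef_rot: [-0.528, 0.531, 0.471, -0.466]
wrist_force: [-0.2, 0.3, -0.9]
opening: 0.705
time_s: 10.35
eef_pos: [0.484, 0.3069, 0.0105]
eef_rot: [-0.528, 0.53, 0.471, -0.467]
wrist_force: [-8.7, -3.9, 21.5]
opening: 0.706
tcp [0.484  0.3069 0.0105] R [[0.121, 0.006, -0.993], [0.993, 0.001, 0.121], [0.002, -1.0, -0.006]] op 0.706 F [-8.7 -3.9 21.5] t 10.35 q6 -1.09
shift cm [-0.02 -0.05  0.2 ]
turn [0.006 0.001 0.002]
```

Contact with the dish floor. Release and lift.

```bash
python3 -m jog '[[[0,0,0],[0,0,0],6.5],[[0,0,0],[0,0,0],6.9],[[0,0,0],[0,0,0],6.9],[[0,0,0],[0,0,0],6.9],[[0,-1,0],[0,0,0],6.9],[[0,-2,0],[0,0,0],7],[[0,-3,0],[0,0,0],7],[[0,-3,0],[0,0,0],7],[[0,-3,0],[0,0,0],7],[[0,0,0],[0,0,0],6.5]]'
python3 - <<'E'
from m import *
togo([.592,-.175,.15],np.radians(86))
for n in('scene','wrist'):
    c=cam(n);P=cloud(c);m=(P[...,2]>.038)&(P[...,2]<.05)&(abs(P[...,0]-.482)<.07)&(abs(P[...,1]-.307)<.07); print(n,rects(c,m,.044),np.median(P[m],0),P[m][:,2].std())
    H=hsv(c); print('plates',rects(c,blue(*H),.008), rects(c,orange(*H),.028,40))
    save(c,n+'5.png')
E
```

```text
time_s: 11.18
eef_pos: [0.483, 0.307, 0.1382]
eef_rot: [-0.528, 0.53, 0.471, -0.467]
wrist_force: [0.9, 0.7, 0.3]
opening: 0.762
tcp [0.483  0.307  0.1382] R [[0.12, 0.006, -0.993], [0.993, 0.001, 0.12], [0.001, -1.0, -0.005]] op 0.762 F [0.9 0.7 0.3] t 11.18 q6 -1.09
shift cm [-46.54  -1.16 -16.6 ]
turn [ 0.005 -0.05   0.001]
scene [(0.4877, 0.3078, 65, 60, np.float32(2.4))] [0.48849131 0.30787576 0.04445379] 0.002064063819693402
plates [(0.8588, 0.2708, 42, 41, np.float32(142.5)), (0.8348, 0.402, 42, 40, np.float32(137.9)), (0.866, 0.0111, 129, 53, np.float32(90.0)), (0.7711, -0.5311, 168, 42, np.float32(27.0)), (0.434, 0.131, 120, 46, np.float32(3.2)), (0.4553, -0.0001, 120, 47, np.float32(175.8)), (0.4593, -0.1246, 122, 48, np.float32(172.1)), (0.4793, -0.2645, 120, 48, np.float32(178.8))] [(0.8651, 0.3982, 54, 15, np.float32(111.5)), (0.8601, 0.2607, 84, 57, np.float32(98.5)), (0.8372, 0.3625, 77, 31, np.float32(148.1)), (0.6612, 0.1561, 58, 23, np.float32(77.8)), (0.5923, -0.1751, 47, 37, np.float32(85.8)), (0.3599, -0.3675, 100, 58, np.float32(179.8))]
wrist [(0.4842, 0.3077, 62, 61, np.float32(143.2))] [0.48276933 0.30770434 0.04407164] 0.0009920954747258384
plates [(0.4332, 0.1316, 119, 48, np.float32(3.3))] []
```

View pics/scene5.png

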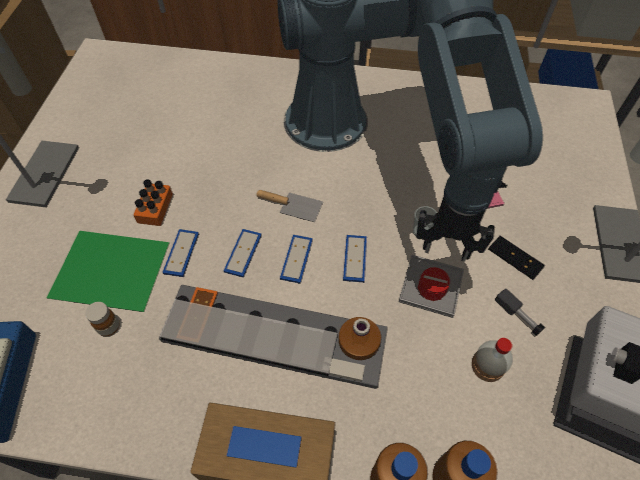

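```bash
python3 -m jog '[[[-3.8,0,-1.35],[0,-0.05,0],6.5],[[-3.8,0,-1.2],[0,0,0],6.5],[[-3.8,0,-1.2],[0,0,0],6.5],[[-3.8,0,-1.2],[0,0,0],6.5],[[-3.8,0,-1.2],[0,0,0],6.5],[[-3.8,0,-1.2],[0,0,0],6.5],[[-3.8,0,-1.2],[0,0,0],6.5],[[-3.8,0,-1.2],[0,0,0],6.5],[[-3.8,0,-1.2],[0,0,0],6.5],[[-3.8,0,-1.2],[0,0,0],6.5],[[-3.8,0,-1.2],[0,0,0],6.5],[[-3.8,0,-1],[0,0,0],6.5]]'
python3 -c "
from h import *
togo([.589,-.1742,.06],np.radians(85.9))"
```

```text
time_s: 12.28
eef_pos: [0.5832, -0.1687, 0.1159]
eef_rot: [0.521, -0.505, -0.481, 0.492]
wrist_force: [0.8, -0.0, 0.2]
opening: 0.763
tcp [ 0.5832 -0.1687  0.1159] R [[0.053, -0.026, -0.998], [0.999, 0.007, 0.053], [0.005, -1.0, 0.026]] op 0.763 F [ 0.8 -0.   0.2] t 12.28 q6 -1.99
shift cm [-0.55  5.57 -0.76]
turn [-0.026  0.018  0.005]
```

```bash
python3 -m jog '[[[-0.5,1.5,-0.7],[-0.026,0.018,0.005],6.3],[[0,1.5,0],[0,0,0],6.3],[[0,1,0],[0,0,0],6.3],[[0,0,0],[0,0,0],6.3]]'
python3 - <<'E'
from m import *
togo([.589,-.1742,.03],np.radians(85.9))
c=cam('wrist'); save(c,'w6.png'); H=hsv(c); print(rects(c,orange(*H),.028))
P=cloud(c); m=(P[...,2]>.024)&(P[...,2]<.031)&(P[...,0]<.61)&(P[...,0]>.55); print(rects(c,m,.028,200))
E
```

```text
time_s: 12.62
eef_pos: [0.5875, -0.1847, 0.0689]
eef_rot: [0.521, -0.519, -0.478, 0.48]
wrist_force: [-1.8, 1.1, -0.4]
opening: 0.738
tcp [ 0.5875 -0.1847  0.0689] R [[0.083, -0.004, -0.997], [0.997, -0.0, 0.083], [-0.0, -1.0, 0.004]] op 0.738 F [-1.8  1.1 -0.4] t 12.62 q6 -1.98
shift cm [ 1.06  3.89 -0.07]
turn [-0.004 -0.012 -0.   ]
[(0.6127, -0.1718, 17, 4, np.float32(90.3)), (0.5942, -0.1763, 48, 46, np.float32(86.0))]
[(0.6017, -0.2144, 25, 11, np.float32(73.2)), (0.606, -0.138, 24, 10, np.float32(91.9)), (0.5916, -0.176, 48, 41, np.float32(86.0))]
```

View pics/w6.png

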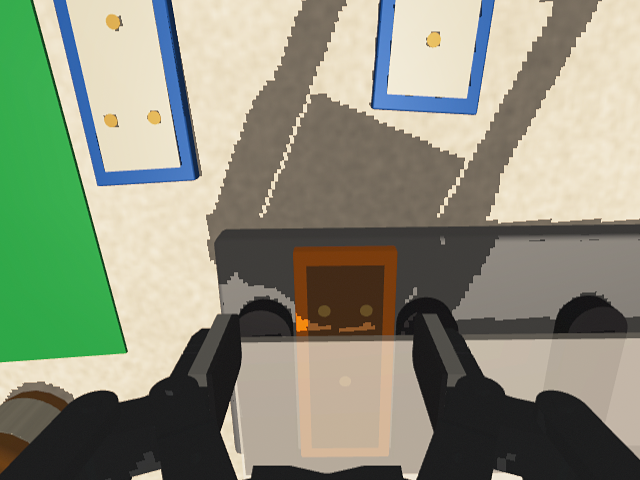

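```bash
python3 -m jog '[[[0.9,1.5,0.2],[0,-0.012,0],6.2],[[0,1.2,0],[0,0,0],6.2],[[0,1.0,0],[0,0,0],6.2],[[0,0.5,0],[0,0,0],6.2],[[0,0.0,0],[0,0,0],6.2]]'
python3 -c "
from h import *
togo([.5855,-.1755,.019],np.radians(85.9))"
```

```text
time_s: 13.08
eef_pos: [0.5869, -0.1726, 0.0265]
eef_rot: [0.517, -0.515, -0.482, 0.484]
wrist_force: [0.1, -0.7, 0.2]
opening: 0.726
tcp [ 0.5869 -0.1726  0.0265] R [[0.066, -0.004, -0.998], [0.998, -0.0, 0.066], [-0.001, -1.0, 0.004]] op 0.726 F [ 0.1 -0.7  0.2] t 13.08 q6 -1.98
shift cm [-0.3   0.75  0.11]
turn [-0.004  0.005 -0.001]
```

```bash
python3 -m jog '[[[-0.3,0.4,0.1],[0,0,0],6.2],[[0,0.3,0],[0,0,0],6.2],[[0,0,0],[0,0,0],6.2]]'; python3 -m jog '[[[0,0.2,0],[0,0,0],6.2],[[0,0.1,0],[0,0,0],6.2],[[0,0,0],[0,0,0],6.2]]'
python3 -m jog '[[[0,0.2,0],[0,0,0],6.2],[[0,0.1,0],[0,0,0],6.2]]'
```

```text
time_s: 13.33
eef_pos: [0.5864, -0.1759, 0.0199]
eef_rot: [0.517, -0.516, -0.482, 0.484]
wrist_force: [-0.2, 0.3, -0.2]
opening: 0.723
time_s: 13.58
eef_pos: [0.5872, -0.1768, 0.0177]
eef_rot: [-0.516, 0.517, 0.482, -0.484]
wrist_force: [-0.1, 0.1, 0.5]
opening: 0.729
time_s: 13.75
eef_pos: [0.5877, -0.1772, 0.0152]
eef_rot: [-0.516, 0.517, 0.482, -0.484]
wrist_force: [-1.1, 0.1, 0.2]
opening: 0.725
```

```bash
python3 -m jog '[[[0,-0.1,0],[0,0,0],4],[[0,0,0],[0,0,0],4],[[0,0,0],[0,0,0],4],[[0,0,0],[0,0,0],4],[[0,0,0],[0,0,0],4],[[0,0,0],[0,0,0],4]]'
python3 -c "
from h import *
togo([.5855,-.1755,.019],np.radians(85.9))"
```

```text
time_s: 14.25
eef_pos: [0.589, -0.1763, 0.0183]
eef_rot: [-0.515, 0.517, 0.483, -0.483]
wrist_force: [0.2, -1.0, -0.3]
opening: 0.537
tcp [ 0.589  -0.1763  0.0183] R [[0.067, 0.002, -0.998], [0.998, -0.002, 0.067], [-0.002, -1.0, -0.003]] op 0.537 F [ 0.2 -1.  -0.3] t 14.25 q6 -1.99
shift cm [ 0.06 -0.07  0.35]
turn [ 0.003  0.005 -0.002]
```

```bash
python3 -m jog '[[[0,0,0.5],[0,0,0],4],[[0,0,0.8],[0,0,0],4],[[0,0,1],[0,0,0],4]]'; python3 -m jog '[[[0,0,1],[0,0,0],4],[[0,0,1],[0,0,0],4],[[0,0,1],[0,0,0],4],[[0,0,1],[0,0,0],4],[[0,0,1.2],[0,0,0],4],[[0,0,1.2],[0,0,0],4],[[0,0,1.2],[0,0,0],4],[[0,0,1],[0,0,0],4]]'
python3 - <<'E'
from m import *
togo([.5,-.41,.07],np.radians(90))
c=cam('scene'); H=hsv(c); print([o for o in rects(c,orange(*H),.028) if abs(o[0]-.55)<.15 and abs(o[1]+.17)<.1], [o for o in rects(c,blue(*H),.008) if o[0]<.6])
E
```

```text
time_s: 14.5
eef_pos: [0.566, -0.1751, 0.0178]
eef_rot: [-0.515, 0.518, 0.484, -0.483]
wrist_force: [1.3, -0.6, 2.4]
opening: 0.542
time_s: 15.17
eef_pos: [0.4717, -0.1684, 0.0173]
eef_rot: [-0.515, 0.518, 0.483, -0.482]
wrist_force: [0.1, 0.2, -0.1]
opening: 0.537
tcp [ 0.4717 -0.1684  0.0173] R [[0.067, 0.004, -0.998], [0.998, -0.003, 0.067], [-0.002, -1.0, -0.005]] op 0.537 F [ 0.1  0.2 -0.1] t 15.17 q6 -2.08
shift cm [-23.93  -5.2   -4.47]
turn [ 0.004 -0.067 -0.002]
[(0.5327, -0.171, 88, 48, np.float32(176.2))] [(0.4349, 0.131, 121, 46, np.float32(3.1)), (0.456, -0.0, 120, 47, np.float32(175.8)), (0.48, -0.2645, 121, 48, np.float32(178.8))]
```

```bash
python3 -m jog '[[[0,-1.5,0],[0,0,0],4],[[0,-2,0],[0,0,0],4],[[0,-2,0],[0,0,0],4],[[-3,0,-0.4],[0,-0.03,0],4],[[-3,0,-0.4],[0,-0.03,0],4],[[-3,0,-0.4],[0,0,0],4],[[-3,0,-0.4],[0,0,0],4],[[-3,0,-0.4],[0,0,0],4],[[-3,0,-0.4],[0,0,0],4],[[-3,0,-0.4],[0,0,0],4],[[-2.5,0,-0.4],[0,0,0],4],[[0,0,0],[0,0,0],4]]'
python3 -c "
from h import *
togo([.5,-.41,.01],np.radians(90))"
```

```text
time_s: 16.22
eef_pos: [0.4919, -0.41, 0.0718]
eef_rot: [0.501, -0.5, -0.499, 0.5]
wrist_force: [-0.6, 0.4, -0.0]
opening: 0.54
tcp [ 0.4919 -0.41    0.0718] R [[0.002, -0.003, -1.0], [1.0, 0.0, 0.002], [0.0, -1.0, 0.003]] op 0.54 F [-0.6  0.4 -0. ] t 16.22 q6 -2.45
shift cm [-0.    6.18 -0.83]
turn [-0.003 -0.002  0.   ]
```

```bash
python3 -m jog '[[[0,1.5,-0.8],[0,0,0],4],[[0,1.5,0],[0,0,0],4],[[0,1.5,0],[0,0,0],4],[[0,1,0],[0,0,0],4],[[0,0.5,0],[0,0,0],4],[[0,0.2,0],[0,0,0],4]]';python3 -m jog '[[[0,0.2,0],[0,0,0],4],[[0,0.2,0],[0,0,0],4]]'
```

```text
time_s: 16.72
eef_pos: [0.4975, -0.4092, 0.0048]
eef_rot: [0.503, -0.499, -0.498, 0.5]
wrist_force: [-0.2, -0.1, -1.7]
opening: 0.54
time_s: 16.88
eef_pos: [0.497, -0.408, 0.0001]
eef_rot: [0.503, -0.498, -0.499, 0.5]
wrist_force: [-1.2, 0.6, -0.1]
opening: 0.542
```

```bash
python3 -m jog '[[[0,0.1,0],[0,0,0],4],[[0,0.1,0],[0,0,0],4]]';python3 -m jog '[[[0,0,0],[0,0,0],6],[[0,0,0],[0,0,0],6],[[0,0,0],[0,0,0],6],[[0,0,0],[0,0,0],6],[[0,-0.5,0],[0,0,0],6.3],[[0,-2,0],[0,0,0],6.3],[[0,-2,0],[0,0,0],6.3],[[0,-2,0],[0,0,0],6.3],[[0,-2,0],[0,0,0],6.3],[[0,0,0],[0,0,0],6.3]]'
python3 - <<'E'
from m import *
togo([.4393,-.266,.07],np.radians(88.8))
c=cam('wrist'); H=hsv(c); print(rects(c,orange(*H),.01),rects(c,blue(*H),.008))
c=cam('scene');save(c,'s7.png'); H=hsv(c); print(rects(c,orange(*H),.01),[o for o in rects(c,blue(*H),.008) if o[0]<.6])
E
```

```text
time_s: 17.05
eef_pos: [0.4973, -0.4083, -0.0001]
eef_rot: [0.503, -0.499, -0.498, 0.5]
wrist_force: [-2.1, 0.6, 3.5]
opening: 0.539
time_s: 17.88
eef_pos: [0.4984, -0.4087, 0.0903]
eef_rot: [0.502, -0.499, -0.499, 0.5]
wrist_force: [1.1, -0.8, 1.1]
opening: 0.737
tcp [ 0.4984 -0.4087  0.0903] R [[0.003, -0.005, -1.0], [1.0, 0.002, 0.003], [0.002, -1.0, 0.005]] op 0.737 F [ 1.1 -0.8  1.1] t 17.88 q6 -2.44
shift cm [14.25  2.08  5.94]
turn [-0.005  0.018  0.002]
[(0.5416, -0.4081, 119, 47, np.float32(179.8)), (0.3823, -0.3528, 30, 15, np.float32(89.9)), (0.3941, -0.3613, 67, 38, np.float32(89.9))] [(0.4782, -0.2678, 119, 51, np.float32(178.9))]
[(0.8519, 0.3589, 39, 23, np.float32(5.1)), (0.8663, 0.2343, 49, 19, np.float32(162.6)), (0.5535, -0.407, 98, 47, np.float32(179.8)), (0.3864, -0.3645, 67, 34, np.float32(129.3))] [(0.434, 0.131, 120, 46, np.float32(3.1)), (0.4552, -0.0001, 119, 47, np.float32(175.8)), (0.4799, -0.2646, 118, 48, np.float32(178.6)), (0.4593, -0.1247, 122, 48, np.float32(172.2))]
```

View pics/s7.png

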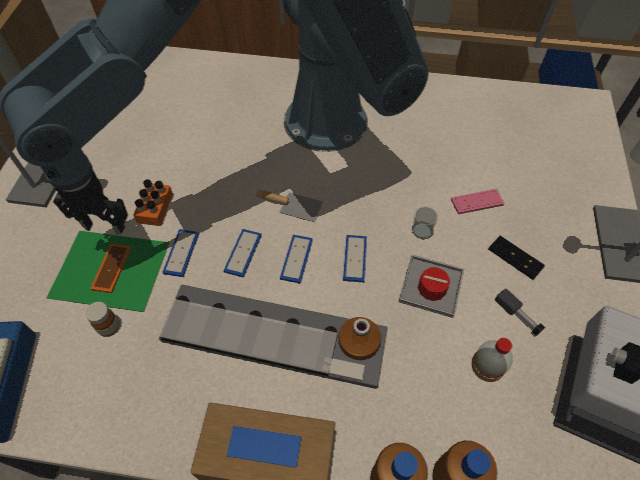

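```bash
python3 -m jog '[[[2.9,0,1.35],[0,0.018,0],6.2],[[2.9,0,1.35],[0,0,0],6.2],[[2.9,0,1.3],[0,0,0],6.2],[[2.9,0,1.3],[0,0,0],6.2],[[2.7,1,1.3],[0,0,0],6.2],[[0,1.5,0],[0,0,0],6.2],[[0,1,0],[0,0,0],6.2],[[0,0,0],[0,0,0],6.2]]'
python3 - <<'E'
from m import *
c=cam('wrist'); H=hsv(c); print(rects(c,blue(*H),.008))
togo([.432,-.265,-.002],np.radians(88.8))
E
```

```text
time_s: 18.65
eef_pos: [0.4238, -0.2517, 0.041]
eef_rot: [0.515, -0.497, -0.493, 0.495]
wrist_force: [-0.5, 0.8, -0.4]
opening: 0.725
[(0.4755, -0.1068, 61, 5, np.float32(172.2)), (0.472, -0.2656, 112, 48, np.float32(178.8)), (0.4421, -0.1351, 95, 34, np.float32(172.2))]
tcp [ 0.4243 -0.2524  0.0417] R [[0.024, -0.018, -1.0], [1.0, 0.016, 0.024], [0.015, -1.0, 0.019]] op 0.73 F [ 0.5  0.2 -0. ] t 18.7 q6 -2.32
shift cm [-1.31  4.34 -0.88]
turn [-0.019 -0.003  0.015]
```

```bash
python3 -m jog '[[[-1.2,1,-0.8],[-0.019,-0.003,0.015],6.2],[[0,1.2,0],[0,0,0],6.2],[[0,1,0],[0,0,0],6.2],[[0,0.6,0],[0,0,0],6.2],[[0,0,0],[0,0,0],6.2]]'
python3 -c "
from h import *
togo([.432,-.265,-.002],np.radians(88.8))"
```

```text
time_s: 19.12
eef_pos: [0.4335, -0.2679, 0.0013]
eef_rot: [-0.505, 0.506, 0.494, -0.494]
wrist_force: [-0.2, 1.3, 0.0]
opening: 0.726
tcp [ 0.4335 -0.2679  0.0013] R [[0.024, 0.001, -1.0], [1.0, -0.001, 0.024], [-0.001, -1.0, -0.001]] op 0.726 F [-0.2  1.3  0. ] t 19.12 q6 -2.33
shift cm [0.29 0.33 0.16]
turn [ 0.001 -0.003 -0.001]
```

```bash
python3 -m jog '[[[0.2,0.3,0.1],[0,0,0],6.2],[[0,0,0],[0,0,0],4],[[0,0,0],[0,0,0],4],[[0,0,0],[0,0,0],4],[[0,0,0],[0,0,0],4],[[0,0,0],[0,0,0],4],[[0,-1,0],[0,0,0],4],[[0,-2,0],[0,0,0],4],[[0,-2,0],[0,0,0],4],[[0,0,0],[0,0,0],4]]'
python3 -m jog '[[[2.5,0,-0.9],[0,0.025,0],4],[[2.5,0,-0.9],[0,0.025,0],4],[[2.5,0,-0.9],[0,0,0],4],[[2.5,0,-0.9],[0,0,0],4],[[0,0,0],[0,0,0],4],[[0,0,0],[0,0,0],4]]'
python3 - <<'E'
from m import *
togo([.4712,-.167,.020],np.radians(85.9))
c=cam('wrist'); save(c,'w8.png'); H=hsv(c); z=tool()[0][2]+.010;print(rects(c,blue(*H),z))
P=cloud(c)
m=(P[...,2]>.031)&(P[...,2]<.04)&(P[...,0]>.55); print('roof',rects(c,m,.037,300))
m=(P[...,2]>.026)&(P[...,2]<.031)&(P[...,0]>.56); print('noses',rects(c,m,.028,40))
E
```

```text
time_s: 19.95
eef_pos: [0.4321, -0.265, 0.0518]
eef_rot: [0.506, -0.505, -0.494, 0.494]
wrist_force: [1.1, 0.1, 0.1]
opening: 0.534
time_s: 20.45
eef_pos: [0.4765, -0.166, 0.0557]
eef_rot: [-0.517, 0.522, 0.48, -0.479]
wrist_force: [-0.1, -0.0, -1.0]
opening: 0.535
tcp [ 0.4765 -0.166   0.0557] R [[0.079, 0.005, -0.997], [0.997, -0.004, 0.079], [-0.004, -1.0, -0.005]] op 0.535 F [-0.1 -0.  -1. ] t 20.45 q6 -2.06
shift cm [-0.13  3.56  0.54]
turn [ 0.005 -0.008 -0.004]
[(0.4444, -0.0686, 67, 14, np.float32(9.0)), (0.4649, -0.1556, 143, 65, np.float32(172.2))]
roof []
noses []
```

View pics/w8.png

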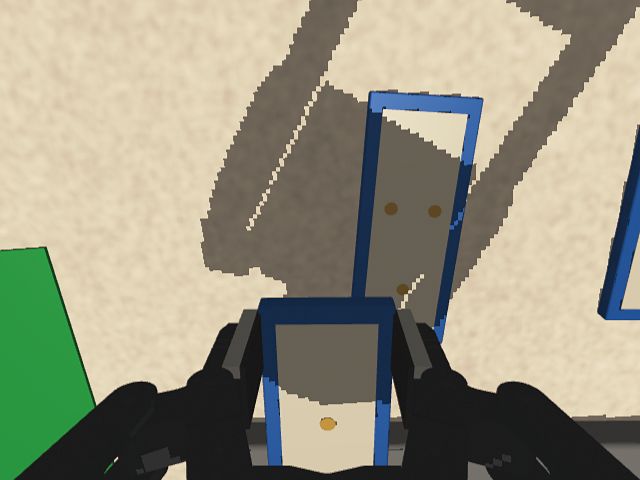

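```bash
python3 -m jog '[[[-0.1,1.2,0.5],[0,-0.008,0],4],[[0,1.2,0],[0,0,0],4],[[0,0.8,0],[0,0,0],4],[[0,0,0],[0,0,0],4]]'
python3 - <<'E'
from m import *
togo([.4712,-.167,.0195],np.radians(85.9))
c=cam('scene'); H=hsv(c); print([o for o in rects(c,blue(*H),.03) if .45<o[0]<.6 and abs(o[1]+.17)<.05])
save(c,'s9.png',(140,200,340,350))
E
```

```text
time_s: 20.83
eef_pos: [0.4711, -0.1701, 0.0233]
eef_rot: [-0.515, 0.521, 0.482, -0.481]
wrist_force: [-0.1, 0.1, -0.6]
opening: 0.539
tcp [ 0.4711 -0.1701  0.0233] R [[0.073, 0.007, -0.997], [0.997, -0.006, 0.073], [-0.005, -1.0, -0.007]] op 0.539 F [-0.1  0.1 -0.6] t 20.83 q6 -2.08
shift cm [0.32 0.38 0.02]
turn [ 0.007 -0.002 -0.005]
[(0.5306, -0.1736, 91, 48, np.float32(176.0))]
```

View pics/s9.png

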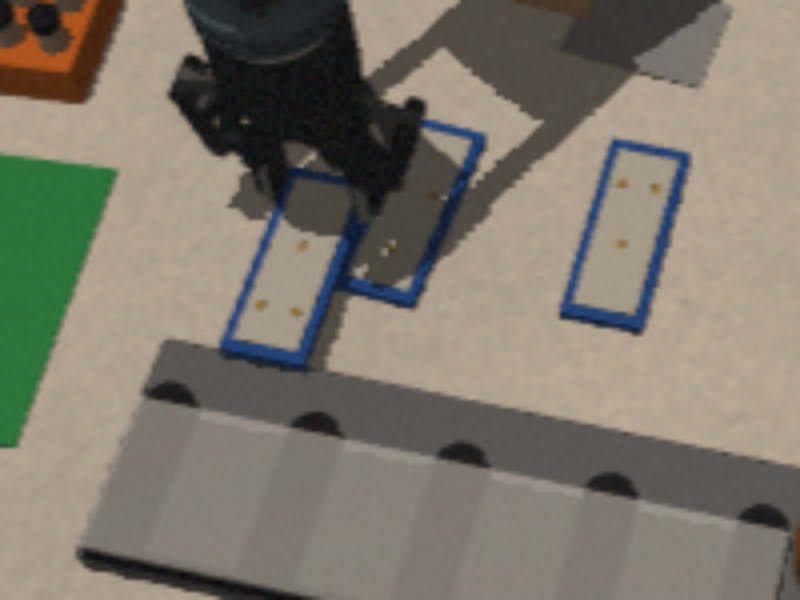

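```bash
python3 - <<'E'
from m import *
c=cam('scene')
p=np.array([ray(c,140+x/4,200+y/4,.03)[:2] for x,y in((172,383),(317,412),(463,443),(611,475),(763,507))]); print(p.round(4), ((p[1:]+p[:-1])/2).round(4), np.degrees(np.arctan2(*(p[4]-p[0])[::-1])))
E
```

```text
[[ 0.5986 -0.2182]
 [ 0.6037 -0.1379]
 [ 0.6098 -0.0581]
 [ 0.6162  0.0214]
 [ 0.6221  0.1016]] [[ 0.6011 -0.178 ]
 [ 0.6068 -0.098 ]
 [ 0.613  -0.0183]
 [ 0.6192  0.0615]] 85.78749025142395
```

```bash
python3 -m jog '[[[0.05,0.2,-1],[0,0,0],4],[[0.05,0,-1],[0,0,0],4],[[0,0,-1],[0,0,0],4],[[0,0,-1],[0,0,0],4]]';python3 -m jog '[[[0,0,-1],[0,0,0],4],[[0,0,-1],[0,0,0],4]]'
python3 -c "
from h import *
togo([.588,-.1765,.02],np.radians(85.85))"
```

```text
time_s: 21.27
eef_pos: [0.5092, -0.1723, 0.0225]
eef_rot: [0.518, -0.518, -0.479, 0.483]
wrist_force: [-41.1, -5.6, 1.6]
opening: 0.541
time_s: 21.43
eef_pos: [0.5187, -0.1708, 0.0177]
eef_rot: [0.527, -0.509, -0.474, 0.488]
wrist_force: [-3.6, -0.3, 6.1]
opening: 0.54
tcp [ 0.5187 -0.1708  0.0177] R [[0.073, -0.031, -0.997], [0.997, 0.005, 0.073], [0.002, -0.999, 0.032]] op 0.54 F [-3.6 -0.3  6.1] t 21.43 q6 -2.02
shift cm [-0.06 -0.45 -6.94]
turn [-0.032 -0.001  0.002]
```

```bash
python3 -m jog '[[[0,-0.1,0],[-0.032,0,0],4],[[0,0,0],[0,0,0],4]]';python3 -m jog '[[[0,0,-0.8],[0,0,0],4],[[0,0,-0.8],[0,0,0],4],[[0,0,-0.8],[0,0,0],4]]'
python3 -m jog '[[[0,0,-0.8],[0,0,0],4],[[0,0,-0.8],[0,0,0],4]]'
python3 - <<'E'
from m import *
togo([.588,-.1765,.018],np.radians(85.85))
c=cam('scene'); save(c,'s10.png',(140,200,340,350))
E
```

```text
time_s: 21.6
eef_pos: [0.5215, -0.1712, 0.0187]
eef_rot: [0.518, -0.518, -0.482, 0.481]
wrist_force: [0.3, 0.5, -0.0]
opening: 0.538
time_s: 21.85
eef_pos: [0.5488, -0.1735, 0.0198]
eef_rot: [-0.518, 0.518, 0.482, -0.48]
wrist_force: [0.1, 0.8, -0.6]
opening: 0.538
time_s: 22.02
eef_pos: [0.5681, -0.1752, 0.0207]
eef_rot: [-0.517, 0.519, 0.482, -0.48]
wrist_force: [-0.4, 0.5, -1.5]
opening: 0.537
tcp [ 0.5681 -0.1752  0.0207] R [[0.073, 0.004, -0.997], [0.997, 0.0, 0.073], [0.0, -1.0, -0.004]] op 0.537 F [-0.4  0.5 -1.5] t 22.02 q6 -2.0
shift cm [ 0.01  0.27 -1.99]
turn [ 0.004 -0.001  0.   ]
```

View pics/s10.png

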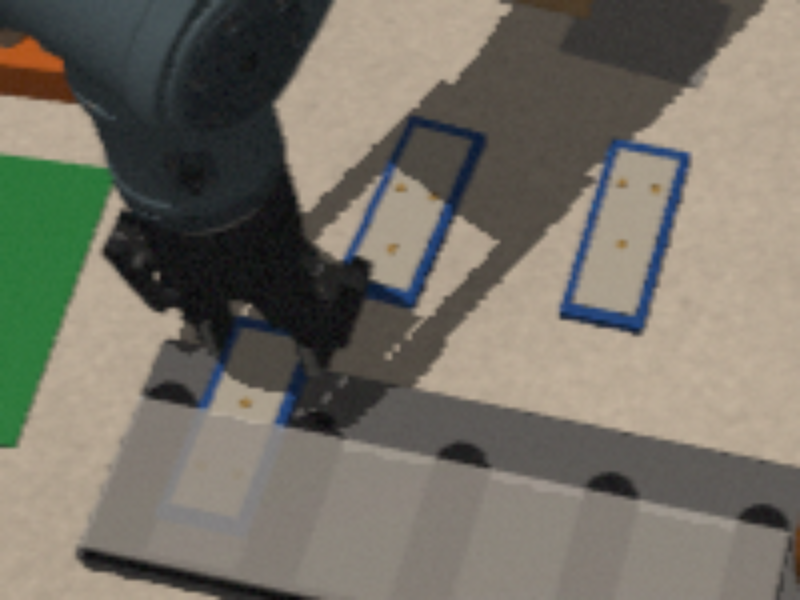

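```bash
python3 -m jog '[[[0,0.1,-0.6],[0,0,0],4],[[0,0.05,-0.6],[0,0,0],4],[[0,0.05,-0.4],[0,0,0],4]]';python3 -m jog '[[[0,0,-0.4],[0,0,0],4],[[0,0,-0.4],[0,0,0],4]]';python3 -m jog '[[[0,0,-0.4],[0,0,0],4],[[0,0,-0.4],[0,0,0],4]]'
```

```text
time_s: 22.32
eef_pos: [0.5877, -0.1767, 0.0189]
eef_rot: [-0.516, 0.519, 0.483, -0.48]
wrist_force: [-0.1, 0.2, -0.9]
opening: 0.54
time_s: 22.48
eef_pos: [0.5889, -0.1767, 0.0182]
eef_rot: [0.521, -0.514, -0.479, 0.485]
wrist_force: [-25.9, -0.2, 25.5]
opening: 0.537
time_s: 22.65
eef_pos: [0.5887, -0.1767, 0.0183]
eef_rot: [0.527, -0.508, -0.475, 0.489]
wrist_force: [-17.5, 0.8, 15.4]
opening: 0.536
```

```bash
python3 -m jog '[[[0,0,0],[0,0,0],6],[[0,0,0],[0,0,0],6],[[0,0,0],[0,0,0],6],[[0,0,0.1],[0,0,0],6],[[0,-1,0.2],[0,0,0],6.2],[[0,-2,0.2],[0,0,0],6.2],[[0,-2,0],[0,0,0],6.2],[[0,-2,0],[0,0,0],6.2],[[0,0,0],[0,0,0],6.2]]'
python3 - <<'E'
from m import *
togo([.413,-.118,.07],np.radians(82.2))
c=cam('scene'); H=hsv(c); print([o for o in rects(c,blue(*H),.028) if .5<o[0]<.7 and abs(o[1])<.25])
print([o for o in rects(c,blue(*H),.008) if .35<o[0]<.55])
c=cam('wrist'); H=hsv(c); print([o for o in rects(c,blue(*H),.028) if .5<o[0]<.7])
P=cloud(c); m=(P[...,2]>.024)&(P[...,2]<.031)&(P[...,0]<.625)&(P[...,0]>.55); print(rects(c,m,.028,200))
E
```

```text
time_s: 23.4
eef_pos: [0.585, -0.1763, 0.0918]
eef_rot: [0.528, -0.507, -0.474, 0.489]
wrist_force: [0.8, -0.1, 0.6]
opening: 0.726
tcp [ 0.585  -0.1763  0.0918] R [[0.071, -0.036, -0.997], [0.997, 0.008, 0.071], [0.005, -0.999, 0.037]] op 0.726 F [ 0.8 -0.1  0.6] t 23.4 q6 -1.98
shift cm [ 4.59  2.85 17.48]
turn [-0.037  0.065  0.004]
[]
[(0.4831, -0.1278, 74, 49, np.float32(170.2)), (0.4563, -0.0001, 121, 47, np.float32(175.9)), (0.435, 0.1311, 122, 46, np.float32(3.2))]
[(0.5948, -0.1768, 48, 43, np.float32(85.8))]
[(0.6035, -0.2134, 28, 14, np.float32(65.2)), (0.6133, -0.0637, 27, 12, np.float32(118.0)), (0.6085, -0.1402, 28, 13, np.float32(104.4)), (0.5948, -0.1768, 48, 43, np.float32(85.8))]
```

```bash
python3 -m jog '[[[0.9,0,3.4],[-0.037,0.065,0.004],6.2],[[0.9,0,3.4],[0,0,0],6.2],[[0.9,0,3.4],[0,0,0],6.2],[[0.9,0,3.4],[0,0,0],6.2],[[0.9,1.5,3.2],[0,0,0],6.2],[[0,1,0],[0,0,0],6.2],[[0,1,0],[0,0,0],6.2],[[0,0,0],[0,0,0],6.2]]'
python3 - <<'E'
from m import *
togo([.4127,-.1183,-.002],np.radians(82.2))
E
```

```text
time_s: 24.17
eef_pos: [0.4063, -0.1017, 0.0405]
eef_rot: [0.542, -0.525, -0.461, 0.467]
wrist_force: [0.1, -0.1, -0.2]
opening: 0.723
tcp [ 0.4063 -0.1017  0.0405] R [[0.139, -0.021, -0.99], [0.99, 0.013, 0.139], [0.01, -1.0, 0.023]] op 0.723 F [ 0.1 -0.1 -0.2] t 24.17 q6 -1.96
shift cm [-1.59  4.21 -0.96]
turn [-0.023 -0.004  0.01 ]
```

```bash
python3 -m jog '[[[-1.5,1,-0.9],[-0.023,-0.004,0.01],6.2],[[0,1.2,0],[0,0,0],6.2],[[0,1,0],[0,0,0],6.2],[[0,0.6,0],[0,0,0],6.2],[[0,0,0],[0,0,0],6.2]]'
python3 -c "
from h import *
togo([.4127,-.1183,-.002],np.radians(82.2))"
```

```text
time_s: 24.58
eef_pos: [0.4173, -0.1207, 0.0002]
eef_rot: [-0.532, 0.534, 0.465, -0.465]
wrist_force: [0.1, 0.3, -0.5]
opening: 0.726
tcp [ 4.173e-01 -1.207e-01  2.000e-04] R [[0.135, 0.003, -0.991], [0.991, -0.002, 0.135], [-0.001, -1.0, -0.003]] op 0.726 F [ 0.1  0.3 -0.5] t 24.58 q6 -1.99
shift cm [0.18 0.22 0.49]
turn [ 0.003  0.001 -0.001]
```

```bash
python3 -m jog '[[[0.15,0.2,0.45],[0,0,0],6.2],[[0,0,0],[0,0,0],6.2],[[0,0,0],[0,0,0],4],[[0,0,0],[0,0,0],4],[[0,0,0],[0,0,0],4],[[0,0,0],[0,0,0],4],[[0,0,0],[0,0,0],4],[[0,-1,0],[0,0,0],4],[[0,-1.5,0],[0,0,0],4],[[0,-1.5,0],[0,0,0],4],[[0,0,0],[0,-0.063,0],4],[[0,0,0],[0,0,0],4]]'
python3 - <<'E'
from m import *
togo([.4792,-.0886,.02],np.radians(85.8))
E
```

```text
time_s: 25.58
eef_pos: [0.4143, -0.1188, 0.0437]
eef_rot: [-0.515, 0.519, 0.483, -0.482]
wrist_force: [0.1, 0.6, -0.5]
opening: 0.541
tcp [ 0.4143 -0.1188  0.0437] R [[0.069, 0.004, -0.998], [0.998, -0.002, 0.069], [-0.002, -1.0, -0.004]] op 0.541 F [ 0.1  0.6 -0.5] t 25.58 q6 -2.06
shift cm [ 3.47  2.39 -6.25]
turn [ 0.004  0.004 -0.002]
```

```bash
python3 -m jog '[[[1.2,0,-2],[0,0.004,0],4],[[1.2,0,-2],[0,0,0],4],[[1,0,-2],[0,0,0],4],[[0,1.2,0],[0,0,0],4],[[0,0.9,0],[0,0,0],4],[[0,0,0],[0,0,0],4]]'
python3 - <<'E'
from m import *
togo([.4792,-.0886,.02],np.radians(85.8))
c=cam('scene'); H=hsv(c); print([o for o in rects(c,blue(*H),.03) if .45<o[0]<.65 and abs(o[1]+.1)<.03])
E
```

```text
time_s: 26.08
eef_pos: [0.4806, -0.0887, 0.0254]
eef_rot: [-0.518, 0.524, 0.48, -0.477]
wrist_force: [-0.6, -0.5, -1.2]
opening: 0.54
tcp [ 0.4806 -0.0887  0.0254] R [[0.084, 0.008, -0.996], [0.996, -0.004, 0.084], [-0.004, -1.0, -0.008]] op 0.54 F [-0.6 -0.5 -1.2] t 26.08 q6 -1.91
shift cm [-0.    0.54  0.14]
turn [ 0.008 -0.011 -0.004]
[(0.5373, -0.094, 90, 48, np.float32(174.5))]
```

```bash
python3 -m jog '[[[0.05,0.55,0],[0.008,-0.018,-0.004],4],[[0.05,0,0],[0,0,0],4],[[0,0,0],[0,0,0],4]]'
python3 -c "
from h import *
togo([.594,-.097,.0195],np.radians(85.8))"
```

```text
time_s: 26.38
eef_pos: [0.4791, -0.088, 0.0201]
eef_rot: [0.517, -0.516, -0.483, 0.483]
wrist_force: [-0.7, -0.2, -0.6]
opening: 0.539
tcp [ 0.4791 -0.088   0.0201] R [[0.067, -0.002, -0.998], [0.998, 0.001, 0.067], [0.001, -1.0, 0.002]] op 0.539 F [-0.7 -0.2 -0.6] t 26.38 q6 -1.93
shift cm [ -0.13   0.03 -11.52]
turn [-0.002  0.007  0.001]
```

```bash
python3 -m jog '[[[0,0.05,-0.9],[0,0.004,0],4],[[0,0,-0.9],[0,0,0],4],[[0,0,-0.9],[0,0,0],4],[[0,0,-0.9],[0,0,0],4]]';python3 -m jog '[[[0,0,-0.8],[0,0,0],4],[[0,0,-0.8],[0,0,0],4]]'
python3 -c "
from h import *
togo([.594,-.097,.0195],np.radians(85.8))"
```

```text
time_s: 26.72
eef_pos: [0.5165, -0.0913, 0.02]
eef_rot: [0.519, -0.517, -0.481, 0.482]
wrist_force: [-0.2, -0.5, -0.7]
opening: 0.541
time_s: 26.88
eef_pos: [0.5354, -0.0928, 0.0203]
eef_rot: [0.519, -0.517, -0.481, 0.481]
wrist_force: [-0.3, 0.5, -0.9]
opening: 0.54
tcp [ 0.5354 -0.0928  0.0203] R [[0.073, -0.001, -0.997], [0.997, 0.001, 0.073], [0.001, -1.0, 0.001]] op 0.54 F [-0.3  0.5 -0.9] t 26.88 q6 -1.89
shift cm [ 0.01  0.08 -5.88]
turn [-0.001 -0.     0.001]
```

```bash
python3 -m jog '[[[0,0.05,-0.9],[0,0,0],4],[[0,0,-0.9],[0,0,0],4],[[0,0,-0.9],[0,0,0],4],[[0,0,-0.9],[0,0,0],4]]';python3 -m jog '[[[0,0.05,-0.6],[0,0,0],4],[[0,0.05,-0.5],[0,0,0],4]]';python3 -m jog '[[[0,0,-0.4],[0,0,0],4],[[0,0,-0.4],[0,0,0],4]]';python3 -m jog '[[[0,0,-0.3],[0,0,0],4],[[0,0,-0.3],[0,0,0],4]]'
```

```text
time_s: 27.22
eef_pos: [0.5761, -0.0956, 0.0198]
eef_rot: [0.518, -0.518, -0.481, 0.481]
wrist_force: [-0.0, 0.2, -0.3]
opening: 0.538
time_s: 27.38
eef_pos: [0.5896, -0.0966, 0.0189]
eef_rot: [0.518, -0.518, -0.482, 0.481]
wrist_force: [-7.1, 1.4, 8.6]
opening: 0.536
time_s: 27.55
eef_pos: [0.5966, -0.0971, 0.0188]
eef_rot: [0.519, -0.516, -0.481, 0.483]
wrist_force: [-21.2, -0.7, 21.6]
opening: 0.541
time_s: 27.72
eef_pos: [0.5964, -0.0971, 0.0189]
eef_rot: [0.523, -0.512, -0.477, 0.487]
wrist_force: [-14.8, -0.2, 14.2]
opening: 0.54
```

```bash
python3 -m jog '[[[0,0,0],[0,0,0],6],[[0,0,0],[0,0,0],6],[[0,0,0],[0,0,0],6],[[0,0,0.1],[0,0,0],6],[[0,-1,0.2],[0,0,0],6.2],[[0,-2,0.2],[0,0,0],6.2],[[0,-2,0],[0,0,0],6.2],[[0,-2,0],[0,0,0],6.2],[[0,0,0],[0,0,0],6.2]]'
python3 - <<'E'
from m import *
togo([.409,.0034,.07],np.radians(85.8))
c=cam('wrist'); H=hsv(c); print([o for o in rects(c,blue(*H),.028) if .5<o[0]<.7])
c=cam('scene'); H=hsv(c); print([o for o in rects(c,blue(*H),.008) if .35<o[0]<.55]); print([ray(c,u,v,.003)[:2].round(3) for u,v in((318,220),(282,214),(323,198),(287,195))])
E
```

```text
time_s: 28.47
eef_pos: [0.5923, -0.0967, 0.0923]
eef_rot: [0.524, -0.511, -0.477, 0.487]
wrist_force: [1.1, 0.4, 0.4]
opening: 0.729
tcp [ 0.5923 -0.0967  0.0923] R [[0.071, -0.022, -0.997], [0.997, 0.003, 0.071], [0.002, -1.0, 0.022]] op 0.729 F [1.1 0.4 0.4] t 28.47 q6 -1.85
shift cm [ 8.68  2.67 18.94]
turn [-0.022  0.002  0.002]
[(0.5949, -0.1757, 49, 44, np.float32(85.9)), (0.6004, -0.0971, 48, 44, np.float32(85.3))]
[(0.4347, 0.131, 121, 46, np.float32(3.1))]
[array([0.341, 0.033]), array([ 0.336, -0.056]), array([0.273, 0.035]), array([ 0.277, -0.055])]
```

```bash
python3 -m jog '[[[1.4,0,3],[-0.022,0.002,0.002],6.2],[[1.4,0,3],[0,0,0],6.2],[[1.4,0,3],[0,0,0],6.2],[[1.4,0,3],[0,0,0],6.2],[[1.4,0,3],[0,0,0],6.2],[[1.2,1.5,3],[0,0,0],6.2],[[0,1,0],[0,0,0],6.2],[[0,1,0],[0,0,0],6.2],[[0,0,0],[0,0,0],6.2]]'
python3 - <<'E'
from m import *
togo([.409,.0034,-.002],np.radians(85.8))
c=cam('wrist'); H=hsv(c); print([o for o in rects(c,blue(*H),.008) if .35<o[0]<.55])
E
```

```text
time_s: 29.32
eef_pos: [0.3992, 0.0052, 0.0427]
eef_rot: [0.525, -0.512, -0.477, 0.485]
wrist_force: [-1.2, 0.3, 0.4]
opening: 0.727
tcp [0.3992 0.0052 0.0427] R [[0.075, -0.02, -0.997], [0.997, 0.006, 0.074], [0.005, -1.0, 0.02]] op 0.727 F [-1.2  0.3  0.4] t 29.32 q6 -1.78
shift cm [-0.13  4.45 -1.08]
turn [-0.02  -0.001  0.005]
[(0.4548, 0.1479, 74, 16, np.float32(3.2)), (0.4469, -0.0003, 109, 48, np.float32(175.9)), (0.4166, 0.1244, 90, 42, np.float32(3.4))]
```

```bash
python3 -m jog '[[[-0.1,1,-0.7],[-0.02,0,0.005],6.2],[[0,1.2,0],[0,0,0],6.2],[[0,1,0],[0,0,0],6.2],[[0,0.7,0],[0,0,0],6.2],[[0,0.1,0],[0,0,0],6.2],[[0,0,0],[0,0,0],6.2]]'
python3 -c "
from h import *
togo([.409,.0034,-.002],np.radians(85.8))"
```

```text
time_s: 29.87
eef_pos: [0.4113, 0.0016, 0.0035]
eef_rot: [-0.517, 0.52, 0.482, -0.48]
wrist_force: [-0.3, -0.4, 0.7]
opening: 0.728
tcp [0.4113 0.0016 0.0035] R [[0.076, 0.006, -0.997], [0.997, -0.002, 0.076], [-0.002, -1.0, -0.006]] op 0.728 F [-0.3 -0.4  0.7] t 29.87 q6 -1.78
shift cm [0.17 0.55 0.25]
turn [ 0.006 -0.003 -0.002]
```

```bash
python3 -m jog '[[[0.1,0.5,0.2],[0.006,0,0],6.2],[[0,0,0],[0,0,0],6.2],[[0,0,0],[0,0,0],4],[[0,0,0],[0,0,0],4],[[0,0,0],[0,0,0],4],[[0,0,0],[0,0,0],4],[[0,0,0],[0,0,0],4],[[0,-1,0],[0,0,0],4],[[0,-1.5,0],[0,0,0],4],[[0,-1.5,0],[0,0,0],4],[[0,0,0],[0,0,0],4]]'
python3 - <<'E'
from m import *
togo([.4854,-.0089,.02],np.radians(85.8))
E
```

```text
time_s: 30.78
eef_pos: [0.4097, 0.0027, 0.0408]
eef_rot: [-0.519, 0.519, 0.48, -0.481]
wrist_force: [0.8, 0.5, -0.3]
opening: 0.536
tcp [0.4097 0.0027 0.0408] R [[0.076, -0.001, -0.997], [0.997, -0.002, 0.076], [-0.002, -1.0, 0.001]] op 0.536 F [ 0.8  0.5 -0.3] t 30.78 q6 -1.78
shift cm [-0.58  2.07 -7.64]
turn [-0.001 -0.003 -0.002]
```

```bash
python3 -m jog '[[[-0.2,0,-2.5],[0,0,0],4],[[-0.2,0,-2.5],[0,0,0],4],[[-0.2,0,-2.5],[0,0,0],4],[[0,1.2,0],[0,0,0],4],[[0,0.8,0],[0,0,0],4],[[0,0,0],[0,0,0],4]]'
python3 - <<'E'
from m import *
togo([.4854,-.0089,.02],np.radians(85.8))
c=cam('scene'); H=hsv(c); o=[o for o in rects(c,blue(*H),.03) if .45<o[0]<.65 and abs(o[1]+.01)<.03]; print(o,-.0183+(.613-o[0][0])*.0735)
E
```

```text
time_s: 31.28
eef_pos: [0.4867, -0.0092, 0.0176]
eef_rot: [-0.518, 0.52, 0.481, -0.481]
wrist_force: [0.2, -0.3, 1.4]
opening: 0.533
tcp [ 0.4867 -0.0092  0.0176] R [[0.076, 0.001, -0.997], [0.997, -0.002, 0.076], [-0.002, -1.0, -0.002]] op 0.533 F [ 0.2 -0.3  1.4] t 31.28 q6 -1.76
shift cm [ 0.02 -0.24  0.14]
turn [ 0.002 -0.003 -0.002]
[(0.549, -0.012, 86, 47, np.float32(174.8))] -0.013596000000000004
```

```bash
python3 -m jog '[[[-0.12,-0.25,0],[0,-0.012,0],4],[[0,0,0],[0,0,0],4]]';python3 -m jog '[[[0,0,-0.9],[0,0,0],4],[[0,0,-0.9],[0,0,0],4],[[0,0,-0.9],[0,0,0],4]]';python3 -m jog '[[[0,0,-0.8],[0,0,0],4],[[0,0,-0.8],[0,0,0],4]]'
python3 -c "
from h import *
togo([.600,-.0173,.0195],np.radians(85.8))"
```

```text
time_s: 31.5
eef_pos: [0.4849, -0.0101, 0.0201]
eef_rot: [-0.515, 0.516, 0.483, -0.485]
wrist_force: [-0.4, 0.5, -0.1]
opening: 0.535
time_s: 31.75
eef_pos: [0.5107, -0.0112, 0.0204]
eef_rot: [0.516, -0.515, -0.483, 0.485]
wrist_force: [-0.1, -0.3, -0.7]
opening: 0.54
time_s: 31.92
eef_pos: [0.5293, -0.0124, 0.0208]
eef_rot: [0.516, -0.515, -0.483, 0.485]
wrist_force: [0.0, 0.7, -1.3]
opening: 0.537
tcp [ 0.5293 -0.0124  0.0208] R [[0.063, -0.002, -0.998], [0.998, -0.001, 0.063], [-0.001, -1.0, 0.002]] op 0.537 F [ 0.   0.7 -1.3] t 31.92 q6 -1.75
shift cm [-0.04  0.11 -7.09]
turn [-0.002  0.011 -0.001]
```

```bash
python3 -m jog '[[[0,0.05,-0.9],[0,0.006,0],4],[[0,0,-0.9],[0,0,0],4],[[0,0,-0.9],[0,0,0],4],[[0,0,-0.9],[0,0,0],4]]';python3 -m jog '[[[0,0.05,-0.9],[0,0,0],4],[[0,0.05,-0.8],[0,0,0],4]]';python3 -m jog '[[[0,0.05,-0.6],[0,0,0],4],[[0,0,-0.5],[0,0,0],4]]';python3 -m jog '[[[0,0,-0.4],[0,0,0],4],[[0,0,-0.4],[0,0,0],4]]'
```

```text
time_s: 32.25
eef_pos: [0.5701, -0.015, 0.0202]
eef_rot: [-0.517, 0.517, 0.482, -0.483]
wrist_force: [0.6, 0.7, 0.1]
opening: 0.538
time_s: 32.42
eef_pos: [0.5886, -0.0162, 0.0196]
eef_rot: [0.517, -0.516, -0.481, 0.484]
wrist_force: [-11.8, 0.4, 17.7]
opening: 0.541
time_s: 32.58
eef_pos: [0.6012, -0.017, 0.0198]
eef_rot: [0.518, -0.516, -0.481, 0.485]
wrist_force: [-0.8, -0.2, 1.1]
opening: 0.539
time_s: 32.75
eef_pos: [0.602, -0.017, 0.0196]
eef_rot: [0.523, -0.51, -0.476, 0.49]
wrist_force: [-24.2, -1.2, 25.7]
opening: 0.537
```

```bash
python3 -m jog '[[[0,0,0],[0,0,0],6],[[0,0,0],[0,0,0],6],[[0,0,0],[0,0,0],6],[[0,0,0.1],[0,0,0],6],[[0,-1,0.2],[0,0,0],6.2],[[0,-2,0.2],[0,0,0],6.2],[[0,-2,0],[0,-0.06,0],6.2],[[0,-2,0],[0,-0.06,0],6.2],[[0,0,0],[0,0,0],6.2]]'
python3 - <<'E'
from m import *
togo([.387,.1285,.07],np.radians(93.1))
c=cam('wrist'); H=hsv(c); print([o for o in rects(c,blue(*H),.028) if .5<o[0]<.7])
c=cam('scene'); H=hsv(c); print([o for o in rects(c,blue(*H),.008) if .35<o[0]<.55])
E
```

```text
time_s: 33.5
eef_pos: [0.6001, -0.0165, 0.0926]
eef_rot: [0.492, -0.477, -0.508, 0.521]
wrist_force: [1.2, -0.1, 0.3]
opening: 0.722
tcp [ 0.6001 -0.0165  0.0926] R [[-0.059, -0.029, -0.998], [0.998, 0.0, -0.059], [0.002, -1.0, 0.029]] op 0.722 F [ 1.2 -0.1  0.3] t 33.5 q6 -1.85
shift cm [15.73  2.88 20.34]
turn [-0.029  0.005  0.002]
[(0.6061, -0.0169, 48, 44, np.float32(86.0)), (0.6005, -0.096, 49, 44, np.float32(85.5)), (0.5957, -0.165, 44, 33, np.float32(175.8))]
[(0.4341, 0.131, 120, 46, np.float32(3.4))]
```

```bash
python3 -m jog '[[[1.95,0,2.4],[-0.029,0.005,0.002],6.2],[[1.95,0,2.4],[0,0,0],6.2],[[1.95,0,2.4],[0,0,0],6.2],[[1.95,0,2.4],[0,0,0],6.2],[[1.95,0,2.4],[0,0,0],6.2],[[1.95,0,2.4],[0,0,0],6.2],[[1.9,0,2.4],[0,0,0],6.2],[[1.8,1.5,2.4],[0,0,0],6.2],[[0,1,0],[0,0,0],6.2],[[0,1,0],[0,0,0],6.2],[[0,0,0],[0,0,0],6.2]]'
python3 - <<'E'
from m import *
togo([.387,.1285,-.002],np.radians(93.2))
c=cam('wrist'); H=hsv(c); print([o for o in rects(c,blue(*H),.008) if .35<o[0]<.55])
E
```

```text
time_s: 34.52
eef_pos: [0.381, 0.1337, 0.0428]
eef_rot: [0.497, -0.487, -0.504, 0.512]
wrist_force: [-0.3, -0.8, -1.0]
opening: 0.726
tcp [0.381  0.1337 0.0428] R [[-0.032, -0.017, -0.999], [0.999, 0.001, -0.032], [0.002, -1.0, 0.017]] op 0.726 F [-0.3 -0.8 -1. ] t 34.52 q6 -1.56
shift cm [-0.54  4.46 -0.66]
turn [-0.017 -0.023  0.002]
[(0.4281, 0.1308, 114, 47, np.float32(3.3))]
```

```bash
python3 -m jog '[[[-0.45,1,-0.4],[-0.017,-0.023,0],6.2],[[0,1.2,0],[0,0,0],6.2],[[0,1.1,0],[0,0,0],6.2],[[0,0.8,0],[0,0,0],6.2],[[0,0.2,0],[0,0,0],6.2],[[0,0,0],[0,0,0],6.2]]'
python3 -c "
from h import *
togo([.387,.1285,-.002],np.radians(93.2))"
```

```text
time_s: 35.07
eef_pos: [0.3896, 0.128, 0.0002]
eef_rot: [-0.486, 0.488, 0.514, -0.511]
wrist_force: [-0.8, 0.8, -0.1]
opening: 0.727
tcp [3.896e-01 1.280e-01 2.000e-04] R [[-0.051, 0.005, -0.999], [0.999, 0.002, -0.051], [0.002, -1.0, -0.005]] op 0.727 F [-0.8  0.8 -0.1] t 35.07 q6 -1.6
shift cm [0.06 0.22 0.26]
turn [ 0.005 -0.005  0.002]
```

```bash
python3 -m jog '[[[0.05,0.15,0.25],[0,0,0],6.2],[[0,0,0],[0,0,0],6.2],[[0,0,0],[0,0,0],4],[[0,0,0],[0,0,0],4],[[0,0,0],[0,0,0],4],[[0,0,0],[0,0,0],4],[[0,0,0],[0,0,0],4],[[0,-1,0],[0,0,0],4],[[0,-1.5,0],[0,0,0],4],[[0,-1.5,0],[0,0.06,0],4],[[0,0,0],[0,0.062,0],4],[[0,0,0],[0,0,0],4]]'
python3 - <<'E'
from m import *
togo([.4916,.0709,.02],np.radians(85.8))
E
```

```text
time_s: 36.07
eef_pos: [0.3876, 0.1284, 0.0424]
eef_rot: [-0.518, 0.52, 0.483, -0.478]
wrist_force: [0.2, -0.3, -0.5]
opening: 0.536
tcp [0.3876 0.1284 0.0424] R [[0.076, 0.007, -0.997], [0.997, 0.002, 0.076], [0.002, -1.0, -0.006]] op 0.536 F [ 0.2 -0.3 -0.5] t 36.07 q6 -1.47
shift cm [ -4.95   2.3  -10.79]
turn [ 0.006 -0.003  0.002]
```

```bash
python3 -m jog '[[[-1.2,0,-2.7],[0,0,0],4],[[-1.2,0,-2.7],[0,0,0],4],[[-1.2,0,-2.6],[0,0,0],4],[[-1.2,0,-2.6],[0,0,0],4],[[0,1,0],[0,0,0],4],[[0,0.8,0],[0,0,0],4],[[0,0,0],[0,0,0],4]]'
python3 - <<'E'
from m import *
togo([.4916,.0709,.02],np.radians(85.8))
c=cam('scene'); H=hsv(c); o=[o for o in rects(c,blue(*H),.03) if .45<o[0]<.65 and abs(o[1]-.07)<.03]; print(o,.0615+(.6192-o[0][0])*.0735)
E
```

```text
time_s: 36.65
eef_pos: [0.4926, 0.0707, 0.0222]
eef_rot: [-0.514, 0.516, 0.486, -0.482]
wrist_force: [-0.1, 0.8, -0.1]
opening: 0.54
tcp [0.4926 0.0707 0.0222] R [[0.062, 0.006, -0.998], [0.998, 0.002, 0.062], [0.002, -1.0, -0.006]] op 0.54 F [-0.1  0.8 -0.1] t 36.65 q6 -1.61
shift cm [0.01 0.22 0.1 ]
turn [0.006 0.011 0.002]
[(0.5532, 0.0682, 90, 47, np.float32(176.6))] 0.066351
```

```bash
python3 -m jog '[[[-0.13,0.2,0],[0.006,0.012,0],4],[[0,0,0],[0,0,0],4]]';python3 -m jog '[[[0,0,-0.9],[0,0,0],4],[[0,0,-0.9],[0,0,0],4],[[0,0,-0.9],[0,0,0],4]]';python3 -m jog '[[[0,0,-0.8],[0,0,0],4],[[0,0,-0.8],[0,0,0],4]]'
python3 -c "
from h import *
togo([.6065,.0624,.0195],np.radians(85.8))"
```

```text
time_s: 36.87
eef_pos: [0.4902, 0.0705, 0.0199]
eef_rot: [0.519, -0.517, -0.481, 0.482]
wrist_force: [-0.3, -0.6, 0.5]
opening: 0.538
time_s: 37.12
eef_pos: [0.516, 0.0699, 0.0201]
eef_rot: [0.52, -0.515, -0.481, 0.483]
wrist_force: [0.3, 0.5, 1.8]
opening: 0.535
time_s: 37.28
eef_pos: [0.5348, 0.0688, 0.0207]
eef_rot: [0.519, -0.516, -0.482, 0.482]
wrist_force: [-0.5, -0.0, 0.4]
opening: 0.531
tcp [0.5348 0.0688 0.0207] R [[0.071, -0.004, -0.998], [0.998, 0.003, 0.071], [0.003, -1.0, 0.004]] op 0.531 F [-0.5 -0.   0.4] t 37.28 q6 -1.6
shift cm [-0.13  0.09 -7.2 ]
turn [-0.004  0.003  0.003]
```

```bash
python3 -m jog '[[[-0.05,0.05,-0.9],[0,0,0],4],[[-0.05,0,-0.9],[0,0,0],4],[[0,0,-0.9],[0,0,0],4],[[0,0,-0.9],[0,0,0],4]]';python3 -m jog '[[[0,0.05,-0.9],[0,0,0],4],[[0,0.05,-0.8],[0,0,0],4]]';python3 -m jog '[[[0,0.05,-0.6],[0,0,0],4],[[0,0,-0.5],[0,0,0],4]]';python3 -m jog '[[[0,0,-0.4],[0,0,0],4],[[0,0,-0.4],[0,0,0],4]]'
```

```text
time_s: 37.62
eef_pos: [0.5758, 0.065, 0.0203]
eef_rot: [0.519, -0.516, -0.482, 0.482]
wrist_force: [-0.7, -0.9, -0.3]
opening: 0.536
time_s: 37.78
eef_pos: [0.5941, 0.0637, 0.0201]
eef_rot: [0.519, -0.515, -0.482, 0.483]
wrist_force: [-9.9, 0.2, 13.0]
opening: 0.533
time_s: 37.95
eef_pos: [0.6066, 0.0629, 0.0202]
eef_rot: [0.52, -0.515, -0.481, 0.483]
wrist_force: [-27.0, 3.1, 4.5]
opening: 0.537
time_s: 38.12
eef_pos: [0.6065, 0.063, 0.02]
eef_rot: [0.525, -0.508, -0.475, 0.49]
wrist_force: [-21.7, -0.9, 22.6]
opening: 0.535
```

Home at the expected 0.6065. Release, retreat, and check everything.

```bash
python3 -m jog '[[[0,0,0],[0,0,0],6],[[0,0,0],[0,0,0],6],[[0,0,0],[0,0,0],6],[[0,0,0.1],[0,0,0],6],[[0,-1,0.2],[0,0,0],6.2],[[0,-2,0.2],[0,0,0],6.2],[[0,-2,0],[0,0,0],6.2],[[0,-2,0],[0,0,0],6.2],[[-2,-3,3],[0,0,0],6.2],[[-2,-3,3],[0,0,0],6.2],[[-2,-3,3],[0,0,0],6.2],[[0,0,0],[0,0,0],6.2]]'
python3 - <<'E'
from m import *
o0=np.array([.6208,-.0590]); X=np.array([.9973,-.0735]); Y=np.array([.0735,.9973])
c=cam('wrist'); H=hsv(c); print([o for o in rects(c,blue(*H),.028) if .5<o[0]<.7])
c=cam('scene'); H=hsv(c); save(c,'s11.png'); save(c,'s12.png',(140,270,400,400)); print(rects(c,red(*H),.044),[o for o in rects(c,orange(*H),.01)],[o for o in rects(c,blue(*H),.008,20) if o[0]<.7])
P=cloud(c); m=(P[...,2]>.038)&(P[...,2]<.05)&(abs(P[...,0]-.482)<.07)&(abs(P[...,1]-.307)<.07); print(rects(c,m,.044))
E
```

```text
time_s: 39.12
eef_pos: [0.5221, 0.0136, 0.1792]
eef_rot: [0.525, -0.508, -0.475, 0.491]
wrist_force: [1.0, 0.0, -0.1]
opening: 0.726
[(0.6125, 0.0628, 47, 42, np.float32(86.2)), (0.6072, -0.0169, 47, 42, np.float32(86.2)), (0.6011, -0.0967, 48, 42, np.float32(86.2)), (0.5959, -0.1762, 48, 42, np.float32(86.2))]
[(0.614, 0.4472, 27, 27, np.float32(155.2)), (0.4875, 0.3071, 62, 61, np.float32(167.2))] [(0.8518, 0.3584, 38, 23, np.float32(11.2)), (0.8681, 0.234, 46, 19, np.float32(165.2)), (0.543, -0.4069, 119, 47, np.float32(179.7)), (0.3471, -0.3768, 101, 59, np.float32(179.8))] [(0.601, 0.0623, 48, 35, np.float32(86.2)), (0.5952, -0.019, 48, 36, np.float32(85.8)), (0.5894, -0.1008, 49, 35, np.float32(85.7)), (0.5836, -0.182, 48, 35, np.float32(85.4))]
[(0.4884, 0.3075, 65, 61, np.float32(166.6))]
```

View pics/s11.png

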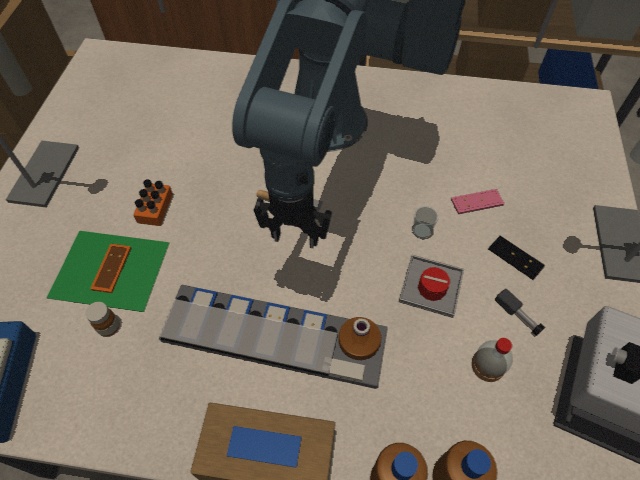

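View pics/s12.png

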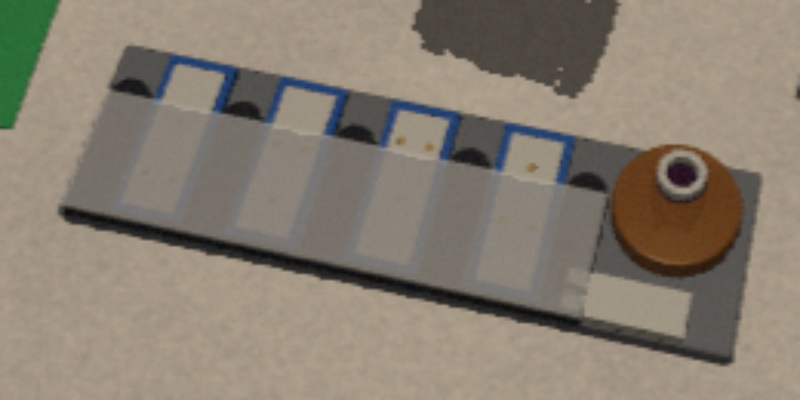

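```bash
python3 -c "
from h import *
print(ctrl.hand_in())"
```

```text
the job is handed in; nothing more can be done
None
```

I finished the changeover in about 39 s of the 210 s and handed it in; the hand-in reports no verdict.

- **Cap:** I pressed it down about 7.7 mm, turned it about 85° anticlockwise and lifted it off. I set it upright in the steel dish, about 6 mm from the middle by the scene camera and 2 mm by the wrist camera. The press took up to about 50 N at the wrist instead of the stated 14 N, with some sideways load.
- **Orange plate:** There was only one. It lies flat on the mat, within about 5 mm of the middle.
- **Blue plates:** There were four, and each is in its own slot, coated face up. Each was pushed until the stop pushed back with 20 N or more. The last pictures show all four evenly spaced, sticking out the expected 40 mm (42 mm measured) and in line to about 0.5°.

**Disagreements and mishaps:**
- The wrist and scene cameras differed by a few millimetres on the cap and on the rack.
- My first estimate of the rack position was about 5 mm off, so I took the slots from the noses of the slot walls instead.
- The first blue plate touched the roof edge at about 41 N. It went in cleanly once lowered.
- One plate had shifted about 3 cm before I picked it up, so I measured it again.
- I saw no slackening of the grip.

In the last picture the bystanders look in place, and the arm is clear of everything.

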